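Clear the slotted stand board and stand the plywood panels in it

ROBOT

A 6-joint arm with a two-finger parallel gripper is mounted at the origin on the work surface. World frame = base frame: x ahead of the robot, y to its left, z up, the work surface at z = 0. Lengths are in m, angles in rad, forces in N, time in s.
With the tool pointing down it reaches from about 0.4 to 0.825 m from the base axis. Payload 7 kg.
Tool frame: the origin (TCP) lies midway between the tips of the shut fingers; the grasp point (between the pads) lies 19 mm behind it (arm.tcp_to_grasp is the distance from the TCP to the grasp point, in m); x points along the fingers, y is the direction in which the jaws open and shut, and the axes are right-handed (so a half turn about x gives the same grasp; the last joint's range is limited). The gripper opens to 88 mm and grips with 3 to 60 N. Pads are 19 mm wide; open, the fingers measure 130 mm over their backs; the gripper's body (78 mm by 193 mm) begins 47 mm behind the grasp point.
Start: joints at [1.473, 0.359, 0.012, 0, -1.224, -0.288], TCP at [0.254, 0.625, 0.227] pointing down, gripper open.
Joint ranges: [-3.07, 3.07], [-1.43, 2.12], [-1.02, 1.25], [-3.03, 1.67], [-3.05, -0], [-3.03, 3.03]. Speed limits (rad/s): [2.39, 2.39, 3.01, 3.14, 3.14, 3.14].

INTERFACE

Orientations are given as a unit quaternion [w, x, y, z].
In Python, from rig import arm, capture, spotter gives the robot as it stands. The module is installed in compiled form; this text tells all that it offers.
- The arm moves only by the shell command python3 -m jog 'ROWS' [FORCE]. ROWS is a JSON object of lists of equal length, an entry for each row: "rot": the turn, a rotation vector about the tool's x, y, z in rad, a list of three; "dp": the shift along the tool's x, y, z in m, a list of three; "claw": the closure, from 0 (fully open) to 1 (shut). A call has 1 to 10 rows; each row shifts and turns the commanded pose from where the row before left it, along the tool's axes as they then stand; what a row does not reach is not made up. A row lasts 1/10 s, in which the tool goes at most 50 mm and 8.59 degrees, less where a joint would pass 70% of its speed; a pose out of reach is approached as far as the arm can. A call is refused whole if a number of a shift passes 0.05 or a number of a turn 0.15, either way. A call with a gripper value outside its range is refused whole. The fingers move at their own pace and stop on an object; FORCE is the grip in N (left out, the last holds). Time passes only in rows, so rows that do not move let the fingers close. It gives the time, the measured TCP pose, the force and the opening at its end, in the units of the state.
- arm.state(): the state, without advancing time (a new reading comes with each control period).
- capture(name): name is "scene" or "top" or "wrist"; returns a dict with "frame" (400x640x3 uint8, red, green, blue), "fov_y" (degrees; the focal length in pixels is half the picture's height over the tangent of half this angle, whatever the lens; pixels are square), "cx", "cy" (the principal point, pixels), "k1" (the pictures are not rectified: a ray, as slopes to the right and down, at radius r is drawn at 1 + k1 r^2 times it, then the intrinsics apply), "R" (3x3) and "t" (3): a world point X has camera coordinates R X + t. Camera axes: x right, y down, z forward; pixel columns grow to the right and rows downward; lengths in m; the calibration is good to about 2 mm. A picture is of the moment at which its call begins. There is no depth.
- arm.job_done(): hands the job in, once; it reports no verdict.
Trained networks look in a picture, given as the dict that the camera call returned (one of the last four; its "shot" number tells which), for a name from the list of things; names that differ only in an ending like _2 or _b are one class to them, and where a whole thing is asked for, a point or a joint stands for the part that bears it (a point fixed in the world has none). Each returns a list of dicts, best first, with "conf" (0 to 1); they miss things now and then, are a little off and sometimes report something else, mostly with a low value. They report only what shows in the picture. A call takes as long as a camera call. They do not tell look-alikes from the thing itself.
- spotter.search_frame(picture, name): "box" ([centre column, centre row, width, height] in pixels, round what is visible of it).
- spotter.regions_of(picture, name): "mask" (400x640 bool, what is visible of it) and "box" ([centre column, centre row, width, height] in pixels, round what is visible of it).
The state is a dict: "t": time; "joint_positions": joint angles; "joint_vel": joint speeds; "tau": joint torques, N m; "ee_pos": TCP position; "ee_rot": TCP orientation; "contact_force": force on the tool from outside, world axes, zero at the start; "torque": the same for the moment, N m; "finger_gap": opening from 0.0 (shut) to 1.0 (fully open).
Only numpy, scipy, OpenCV 4.12 (cv2) and the standard library are available. Lean on these libraries where they do the work, as an engineer would, in place of code of your own. Each camera call takes 0.05 s, during which the arm holds its last target.

TASK

First lift the block plane off the slotted board and lay it flat on the black mat. Then, with the blue scraper block and never with the fingers, push every wood chip off the board, and put the scraper back flat on the mat. Last, stand each plywood panel on its long edge in a slot of its own, upright, fully down and not sticking out past the board's edges; plane and scraper are to finish on the mat, and everything else on the bench stays where it is.

Things in the scene. Friction and masses are not known exactly. Their poses are not given: they have to be found in the camera images.
- board: pale wood board fixed to the bench, 130 (x) x 287 (y) mm, top 30 mm up; origin: centre of its underside. Four slots along x, open at both ends, 23 mm wide, 20 deep, at y = -93, -31, 31, 93 mm; between and beside them lands 39 mm wide. Along its +x edge, away from the robot, is a fixed aluminium gutter for chips: x 65 to 131 mm, floor 4, walls 18 mm above the bench
- mat: black rubber tool mat fixed on the bench, to the left or right of the board, 250 (x) x 220 (y) x 3 mm; origin at the centre of its underside
- pad: cork stock pad fixed on the bench on the other side, 250 (x) x 220 (y) x 3 mm, on which the panels stand; origin at the centre of its underside
- plane: steel block plane left lying on the board along a land, 140 (x) x 50 (y) mm; flat parallel sides 36 mm tall, with a dark wooden palm rest (42 mm wide) and a brass knob on top, up to 50 mm; 0.3 to 0.7 kg; origin at the centre of its sole
- scraper: blue scraper block with a rubber sole, 46 (x) x 160 (y) mm and 18 mm tall, with a grip bar 30 (x) x 100 (y) mm on it that reaches 54 mm above the sole; about 0.2 kg; origin at the centre of the sole
- slot0 (a point): centre of the floor of a slot, 10 mm above the bench; axes as the board's (x along the slot)
- slot1 (a point): centre of the floor of a slot, 10 mm above the bench; axes as the board's (x along the slot)
- slot2 (a point): centre of the floor of a slot, 10 mm above the bench; axes as the board's (x along the slot)
- slot3 (a point): centre of the floor of a slot, 10 mm above the bench; axes as the board's (x along the slot)
- chip0: dark wood offcut chip 34 (x) x 28 (y) x 10 mm lying on one of the board's lands; origin at the centre of its underside; may be absent
- chip1: dark wood offcut chip 34 (x) x 28 (y) x 10 mm lying on one of the board's lands; origin at the centre of its underside; may be absent
- chip2: dark wood offcut chip 34 (x) x 28 (y) x 10 mm lying on one of the board's lands; origin at the centre of its underside; may be absent
- chip3: dark wood offcut chip 34 (x) x 28 (y) x 10 mm lying on one of the board's lands; origin at the centre of its underside; may be absent
- panel0: plywood panel standing on its long edge, 90 (x) x 18 (y) x 70 (z) mm; origin at the centre of its lower edge face; about 80 g; may be absent
- panel1: plywood panel standing on its long edge, 90 (x) x 18 (y) x 70 (z) mm; origin at the centre of its lower edge face; about 80 g; may be absent
- panel2: plywood panel standing on its long edge, 90 (x) x 18 (y) x 70 (z) mm; origin at the centre of its lower edge face; about 80 g; may be absent
- panel3: plywood panel standing on its long edge, 90 (x) x 18 (y) x 70 (z) mm; origin at the centre of its lower edge face; about 80 g; may be absent
- glue: bystander, leave alone: yellow glue bottle, 52 mm across, 130 mm tall; loose; origin at the centre of its underside
- cup: bystander, leave alone: open black plastic cup, 72 mm across, 85 mm tall; loose; origin at the centre of its underside
- tape: bystander, leave alone: ring of paper tape lying flat, 90 mm across, 25 mm tall; loose; origin at the centre of its underside
- stone: bystander, leave alone: reddish sharpening stone, 120 (x) x 45 x 20 mm; loose; origin at the centre of its underside
- square: bystander, leave alone: try square with dark wooden stock 110 mm and steel blade 140 mm; loose; origin at the centre of its underside
- oilcan: bystander, leave alone: green tin with a white paper label, 70 mm across, 100 mm tall; loose; origin at the centre of its underside
There are look-alikes about, which are no part of the job. What is shaped like the panel3 but purple or turquoise is not meant.

How it is judged:
On the way, in this order (a step that is already met when the one before it is completed fails the run):
1. the block plane lies flat on the mat, released (x of plane in the frame of mat between -0.125 and 0.125 m and y of plane in the frame of mat between -0.11 and 0.11 m and height (world z) of plane below 0.012 m and angle between plane's own z axis and vertical below 0.12 rad and contact force between plane and the fingers below 0.1 N and linear speed of plane below 0.03 m/s), for 0.2 s.
2. the scraper is brought down onto or just over the board (x of scraper in the frame of board between -0.12 and 0.12 m and y of scraper in the frame of board between -0.17 and 0.17 m and z of scraper in the frame of board between 0.02 and 0.042 m), for 0.1 s.
3. every chip is off the board (in the gutter or on the bench) (z of each of chip0, chip1, chip2, chip3 in the frame of board below 0.027 m and (x of chip0 in the frame of board above 0.06 m or x of chip0 in the frame of board below -0.06 m or y of chip0 in the frame of board above 0.138 m or y of chip0 in the frame of board below -0.138 m) and (x of chip1 in the frame of board above 0.06 m or x of chip1 in the frame of board below -0.06 m or y of chip1 in the frame of board above 0.138 m or y of chip1 in the frame of board below -0.138 m) and (x of chip2 in the frame of board above 0.06 m or x of chip2 in the frame of board below -0.06 m or y of chip2 in the frame of board above 0.138 m or y of chip2 in the frame of board below -0.138 m) and (x of chip3 in the frame of board above 0.06 m or x of chip3 in the frame of board below -0.06 m or y of chip3 in the frame of board above 0.138 m or y of chip3 in the frame of board below -0.138 m)), for 0.2 s.
4. the scraper lies flat on the mat again, released (x of scraper in the frame of mat between -0.125 and 0.125 m and y of scraper in the frame of mat between -0.11 and 0.11 m and height (world z) of scraper below 0.012 m and angle between scraper's own z axis and vertical below 0.12 rad and contact force between scraper and the fingers below 0.1 N and linear speed of scraper below 0.03 m/s), for 0.2 s.
5. every panel stands in a slot, released (angle between each of panel0, panel1, panel2, panel3's own z axis and vertical below 0.1 rad and linear speed of each of panel0, panel1, panel2, panel3 below 0.03 m/s and contact force between each of panel0, panel1, panel2, panel3 and the fingers below 0.1 N and ((y of panel0 in the frame of slot0 between -0.007 and 0.007 m and x of panel0 in the frame of slot0 between -0.025 and 0.025 m and z of panel0 in the frame of slot0 below 0.005 m) or (y of panel0 in the frame of slot1 between -0.007 and 0.007 m and x of panel0 in the frame of slot1 between -0.025 and 0.025 m and z of panel0 in the frame of slot1 below 0.005 m) or (y of panel0 in the frame of slot2 between -0.007 and 0.007 m and x of panel0 in the frame of slot2 between -0.025 and 0.025 m and z of panel0 in the frame of slot2 below 0.005 m) or (y of panel0 in the frame of slot3 between -0.007 and 0.007 m and x of panel0 in the frame of slot3 between -0.025 and 0.025 m and z of panel0 in the frame of slot3 below 0.005 m)) and ((y of panel1 in the frame of slot0 between -0.007 and 0.007 m and x of panel1 in the frame of slot0 between -0.025 and 0.025 m and z of panel1 in the frame of slot0 below 0.005 m) or (y of panel1 in the frame of slot1 between -0.007 and 0.007 m and x of panel1 in the frame of slot1 between -0.025 and 0.025 m and z of panel1 in the frame of slot1 below 0.005 m) or (y of panel1 in the frame of slot2 between -0.007 and 0.007 m and x of panel1 in the frame of slot2 between -0.025 and 0.025 m and z of panel1 in the frame of slot2 below 0.005 m) or (y of panel1 in the frame of slot3 between -0.007 and 0.007 m and x of panel1 in the frame of slot3 between -0.025 and 0.025 m and z of panel1 in the frame of slot3 below 0.005 m)) and ((y of panel2 in the frame of slot0 between -0.007 and 0.007 m and x of panel2 in the frame of slot0 between -0.025 and 0.025 m and z of panel2 in the frame of slot0 below 0.005 m) or (y of panel2 in the frame of slot1 between -0.007 and 0.007 m and x of panel2 in the frame of slot1 between -0.025 and 0.025 m and z of panel2 in the frame of slot1 below 0.005 m) or (y of panel2 in the frame of slot2 between -0.007 and 0.007 m and x of panel2 in the frame of slot2 between -0.025 and 0.025 m and z of panel2 in the frame of slot2 below 0.005 m) or (y of panel2 in the frame of slot3 between -0.007 and 0.007 m and x of panel2 in the frame of slot3 between -0.025 and 0.025 m and z of panel2 in the frame of slot3 below 0.005 m)) and ((y of panel3 in the frame of slot0 between -0.007 and 0.007 m and x of panel3 in the frame of slot0 between -0.025 and 0.025 m and z of panel3 in the frame of slot0 below 0.005 m) or (y of panel3 in the frame of slot1 between -0.007 and 0.007 m and x of panel3 in the frame of slot1 between -0.025 and 0.025 m and z of panel3 in the frame of slot1 below 0.005 m) or (y of panel3 in the frame of slot2 between -0.007 and 0.007 m and x of panel3 in the frame of slot2 between -0.025 and 0.025 m and z of panel3 in the frame of slot2 below 0.005 m) or (y of panel3 in the frame of slot3 between -0.007 and 0.007 m and x of panel3 in the frame of slot3 between -0.025 and 0.025 m and z of panel3 in the frame of slot3 below 0.005 m))), for 0.2 s.
At the end, for the whole second after the job is handed in: each panel is in a slot: within 5 mm of its floor, within 25 mm of its middle along it, leaning under 0.1 rad; each chip is off the board, not in a slot; plane and scraper lie flat (0.12 rad), their middles on the mat; all released, the panels at rest (all of step 3 and all of step 5 and x of plane in the frame of mat between -0.125 and 0.125 m and y of plane in the frame of mat between -0.11 and 0.11 m and height (world z) of each of plane, scraper below 0.012 m and angle between each of plane, scraper's own z axis and vertical below 0.12 rad and contact force between each of plane, scraper and the fingers below 0.1 N and x of scraper in the frame of mat between -0.125 and 0.125 m and y of scraper in the frame of mat between -0.11 and 0.11 m); the robot touches nothing.
It fails at once if a chip is touched with the fingers (over 0.5 N) (contact force between any of chip0, chip1, chip2, chip3 and the fingers above 0.5 N).
It fails at once if a bystander is shifted by more than 30 mm (distance of any of glue, cup, tape, stone, square, oilcan from where it was at the start of the episode above 0.03 m).
Of chip0, chip1, chip2, chip3 only 2 to 4 are there at a start; the rules pass over those that are not, and their reading is None.
Of panel0, panel1, panel2, panel3 only 2 to 4 are there at a start; the rules pass over those that are not, and their reading is None.
At some moment in a run one of plane, scraper may be knocked a few centimetres aside while the robot is not near it.
It also fails if it takes over 210 s, if anything falls off the work surface, if the arm or the gripper's body presses on something with over 40 N, if the wrist force passes 120 N, or if a joint passes its speed limit or range.

## Working session

There is one attempt and no reset: what is moved stays moved. The work goes in short steps, Python scripts to look and compute and a shell command to move; the robot and the scene stay as the last step left them, time stands still between calls to the robot, and variables do not carry over. Pictures are saved under pics/ and viewed, and the job is handed in when it is done.

```bash
mkdir -p pics; ls
python3 - <<'E'
from rig import arm, capture, spotter
import cv2
print(arm.state())
for n in ["scene","top","wrist"]:
    c=capture(n); cv2.imwrite(f"pics/{n}0.png",c["frame"][:,:,::-1])
    print(n,{k:c[k] for k in c if k!="frame"})
print(arm.tcp_to_grasp)
E
```

```text
pics
{'t': 0.0, 'joint_positions': array([ 1.47309507e+00,  3.59403388e-01,  1.10367422e-02, -3.73420758e-04,
       -1.22409202e+00, -2.88114539e-01]), 'joint_vel': array([-2.28483937e-04,  1.29090696e-03, -7.65027599e-05, -1.72839175e-03,
       -1.33090798e-03, -1.14842621e-03]), 'tau': array([ 1.87458012e-03, -5.82719529e+01,  2.93049413e+01,  6.99699953e+00,
        7.22914396e-03, -1.47234255e-04]), 'ee_pos': array([0.25383527, 0.62491121, 0.2255982 ]), 'ee_rot': array([ 0.13500924, -0.69391402,  0.13620298,  0.69404941]), 'contact_force': array([-0.53063017,  0.67255004, -0.93146215]), 'torque': array([ 0.02609276,  0.02732608, -0.02349261]), 'finger_gap': 1.0072258935310447}
scene {'fov_y': 57.77309211050167, 'cx': 319.14687397988666, 'cy': 198.0545986137763, 'k1': -0.00309429404426659, 'R': array([[-0.48671266,  0.87356154,  0.0010062 ],
       [ 0.70781713,  0.3950412 , -0.58560854],
       [-0.51196259, -0.28431088, -0.81059338]]), 't': array([ 0.20187096, -0.4048583 ,  1.54260032]), 'shot': 1}
top {'fov_y': 52.75613215352752, 'cx': 311.9866962339223, 'cy': 199.7227285963492, 'k1': -0.0025440641428407297, 'R': array([[ 3.56130243e-02, -9.99365602e-01,  3.24488395e-04],
       [-9.75362210e-01, -3.48283806e-02, -2.17842934e-01],
       [ 2.17716036e-01,  7.44155197e-03, -9.75983786e-01]]), 't': array([0.06535342, 0.60027253, 0.98353959]), 'shot': 2}
wrist {'fov_y': 58.451970779710415, 'cx': 316.41669192608214, 'cy': 203.82175403931714, 'k1': -0.06435375211951574, 'R': array([[-3.76246639e-01, -9.26519269e-01,  7.14979295e-04],
       [-8.94903279e-01,  3.63607476e-01,  2.58723257e-01],
       [-2.39972055e-01,  9.67039187e-02, -9.65951223e-01]]), 't': array([ 0.6749581 , -0.03098203,  0.38982803]), 'shot': 3}
0.0188
```

View pics/scene0.png

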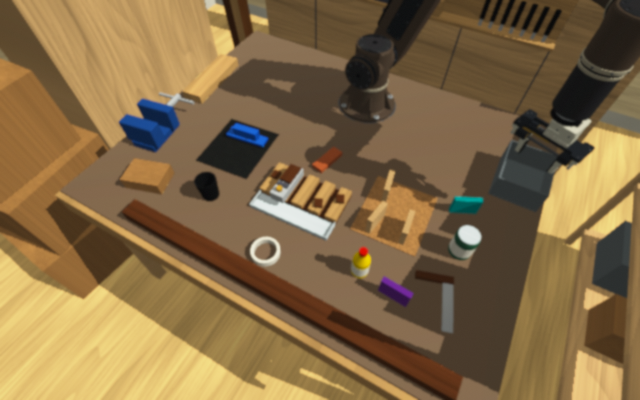

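View pics/top0.png

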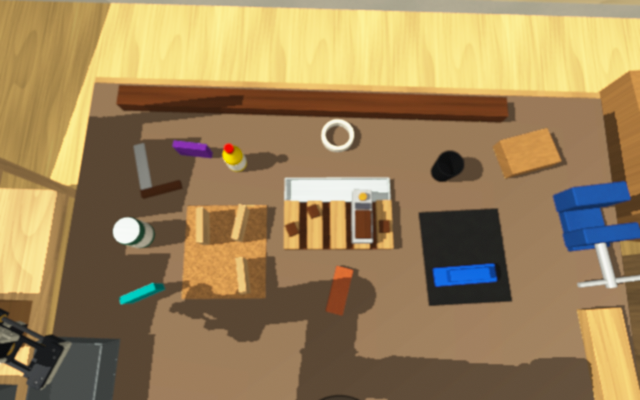

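View pics/wrist0.png

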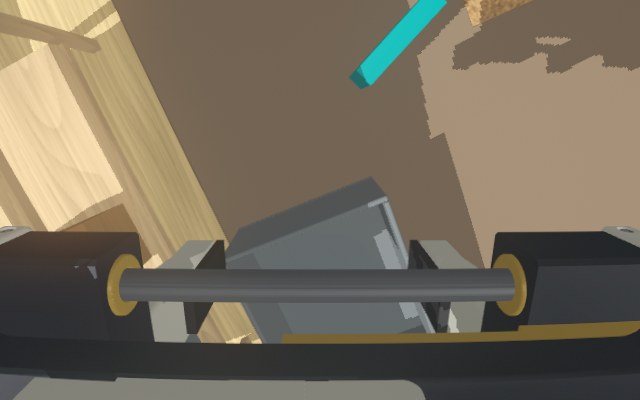

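```bash
cat > h.py <<'E'
import numpy as np, cv2
from rig import arm, capture, spotter
from scipy.spatial.transform import Rotation as Ro
from scipy.optimize import minimize
def Rt():
    s=arm.state(); q=s["ee_rot"]; return Ro.from_quat([q[1],q[2],q[3],q[0]]).as_matrix(), np.array(s["ee_pos"]), s
def proj(c,X):
    X=np.atleast_2d(X); P=X@c["R"].T+c["t"]; s=P[:,:2]/P[:,2:]
    f=200/np.tan(np.radians(c["fov_y"]/2)); r2=(s**2).sum(1,keepdims=True)
    return s*(1+c["k1"]*r2)*f+[c["cx"],c["cy"]]
def ray(c,uv):
    f=200/np.tan(np.radians(c["fov_y"]/2))
    d=(np.atleast_2d(uv)-[c["cx"],c["cy"]])/f; s=d.copy()
    for _ in range(10): s=d/(1+c["k1"]*(s**2).sum(1,keepdims=True))
    D=np.c_[s,np.ones(len(s))]@c["R"]; return -c["R"].T@c["t"], D
def atz(c,uv,z):
    o,D=ray(c,uv); return o+D*((z-o[2])/D[:,2:])
def tri(c1,u1,c2,u2):
    o1,d1=ray(c1,u1);o2,d2=ray(c2,u2);d1=d1[0];d2=d2[0]
    A=np.c_[d1,-d2]; k=np.linalg.lstsq(A,o2-o1,rcond=None)[0]
    p=o1+k[0]*d1;q=o2+k[1]*d2; return (p+q)/2,np.linalg.norm(p-q)
def box(sx,sy,z0,z1,x=0,y=0):
    return np.array([[x+a*sx/2,y+b*sy/2,z] for a in(-1,1) for b in(-1,1) for z in(z0,z1)])
def place(V,x,y,yaw,z=0):
    c,s=np.cos(yaw),np.sin(yaw); return V@np.array([[c,s,0],[-s,c,0],[0,0,1]])+[x,y,z]
def sil(c,parts,x,y,yaw,z=0):
    m=np.zeros((400,640),np.uint8)
    for V in parts:
        p=proj(c,place(V,x,y,yaw,z)); h=cv2.convexHull(np.round(p*16).astype(np.int32)); cv2.fillConvexPoly(m,h,1,shift=4)
    return m.astype(bool)
def fit(views,parts,x0,fixz=None,valid=None):
    """views: [(cap,mask)]"""
    def cost(p):
        z=fixz if fixz is not None else p[3]
        t=0
        for c,m in views:
            s=sil(c,parts,p[0],p[1],p[2],z); t+=1-(s&m).sum()/max(1,(s|m).sum())
        return t/len(views)
    best=None
    x0=list(x0)+([] if fixz is not None else [0.0])
    d=np.array([.02,.02,.15]+([] if fixz is not None else [.01]))
    for sg in(1,-1,1):
        S=np.vstack([x0]+[np.array(x0)+sg*d*np.eye(len(x0))[i] for i in range(len(x0))])
        r=minimize(cost,x0,method="Nelder-Mead",options=dict(initial_simplex=S,xatol=1e-4,fatol=1e-5,maxiter=400))
        if best is None or r.fun<best.fun: best=r
        x0=best.x
    return best.x,best.fun
PLANE=[box(140,50,0,36)/1e3]
SCR=[box(46,160,0,18)/1e3,box(30,100,0,54)/1e3]
BOARD=[box(130,287,0,30)/1e3]
MAT=[box(250,220,0,3)/1e3]
PANEL=[box(90,18,0,70)/1e3]
def save(n,im): cv2.imwrite(f"pics/{n}.png",im[:,:,::-1])
E
python3 - <<'E'
from h import *
R,p,s=Rt(); print(R.round(3),p)
cs={n:capture(n) for n in["top","scene"]}
for n in cs:
    c=cs[n]
    for k in["board","mat","pad","plane","scraper","chip0","panel0","glue","cup","tape","stone","square","oilcan"]:
        for d in spotter.regions_of(c,k)[:5]: 
            b=d["box"];X=atz(c,b[:2],0.03)[0]
            print(n,k,round(d["conf"],2),[int(v) for v in b],X.round(3)[:2],d["mask"].sum())
w=capture("wrist")
# wrist camera in tool frame
print("Rct",(w["R"]@R).round(4),"cam pos tool",(R.T@(-w["R"].T@w["t"]-p)).round(4))
E
```

```text
[[-0.    -0.376 -0.926]
 [-0.001 -0.926  0.376]
 [-1.     0.001 -0.   ]] [0.25390447 0.6250396  0.22585219]
top board 0.85 [336, 214, 111, 74] [0.567 0.02 ] 6118
top mat 0.63 [464, 258, 92, 96] [ 0.463 -0.318] 6516
top mat 0.36 [239, 222, 19, 36] [0.536 0.276] 444
top pad 0.72 [339, 211, 112, 69] [0.575 0.012] 6077
top pad 0.69 [224, 251, 87, 90] [0.459 0.311] 6328
top pad 0.3 [314, 211, 11, 13] [0.574 0.08 ] 109
top plane 0.65 [362, 216, 21, 58] [ 0.565 -0.049] 1100
top plane 0.5 [226, 252, 86, 92] [0.457 0.305] 6154
top plane 0.41 [461, 275, 60, 21] [ 0.418 -0.308] 1071
top plane 0.25 [338, 210, 110, 71] [0.58  0.014] 6127
top scraper 0.83 [462, 274, 63, 25] [ 0.421 -0.31 ] 1135
top scraper 0.61 [361, 217, 21, 58] [ 0.561 -0.047] 1118
top chip0 0.72 [337, 213, 111, 71] [0.57  0.018] 6260
top chip0 0.53 [289, 229, 10, 9] [0.523 0.144] 113
top chip0 0.21 [336, 290, 28, 46] [0.37  0.015] 830
top panel0 0.96 [203, 225, 12, 38] [0.526 0.374] 485
top panel0 0.87 [142, 293, 47, 21] [0.344 0.513] 484
top panel0 0.78 [240, 273, 12, 37] [0.403 0.264] 399
top panel0 0.71 [360, 217, 19, 58] [ 
[... 1185 characters left out ...]
49
scene panel0 0.57 [395, 292, 34, 29] [0.736 0.425] 556
scene panel0 0.56 [405, 226, 17, 35] [0.518 0.369] 228
scene glue 0.97 [363, 263, 15, 26] [0.699 0.307] 427
scene cup 0.95 [206, 188, 26, 29] [ 0.708 -0.277] 548
scene cup 0.18 [303, 202, 100, 85] [0.594 0.039] 3611
scene stone 0.69 [327, 160, 30, 31] [0.392 0.022] 393
scene stone 0.64 [247, 137, 38, 28] [ 0.44  -0.299] 626
scene square 0.65 [434, 301, 41, 60] [0.708 0.53 ] 878
scene oilcan 0.73 [465, 244, 31, 34] [0.488 0.555] 778
scene oilcan 0.26 [328, 159, 33, 26] [0.388 0.025] 355
Rct [[ 2.000e-03  1.000e+00 -3.000e-04]
 [-2.590e-01  8.000e-04  9.659e-01]
 [ 9.659e-01 -1.900e-03  2.590e-01]] cam pos tool [-0.1591 -0.0006 -0.0709]
```

```bash
cat >> h.py <<'E'
def rel(target,yaw_deg=None):
    """print shift in tool axes from measured pose to target, yaw of tool y axis"""
    R,p,s=Rt(); d=np.array(target)-p
    y=np.degrees(np.arctan2(R[1,1],R[0,1]))
    if yaw_deg is not None:
        dy=(yaw_deg-y+180)%360-180; a=-np.radians(dy)
        R2=Ro.from_euler('z',dy,degrees=True).as_matrix()@R
    else: a=0;R2=R
    print("yaw",y.round(2),"rot x",round(a,4),"shift after rot",(R2.T@d).round(4),"gap",round(s["finger_gap"],3),"t",round(s["t"],2),"p",p.round(4),"F",np.round(s["contact_force"],1),"tilt",R[2].round(4))
E
python3 - <<'E'
from h import *
t=capture("top");s=capture("scene")
def near(c,k,uv,r=15):
    for d in spotter.regions_of(c,k):
        if np.hypot(d["box"][0]-uv[0],d["box"][1]-uv[1])<r: return d["mask"]
def go(name,k,parts,ut,us,x0,z):
    mt=near(t,k,ut);v=[(t,mt)] if mt is not None else []
    if us is not None:
        ms=near(s,k,us)
        if ms is not None: v.append((s,ms))
    if v: print(name,len(v),*[(np.round(a,4),round(b,3)) for a,b in [fit(v,parts,x0,z)]])
go("mat","mat",MAT,(464,258),(237,147),(.46,-.32,0),0)
go("pad","pad",MAT,(224,251),(395,216),(.46,.31,0),0)
go("plane","plane",PLANE,(362,216),(288,187),(.565,-.045,0),.03)
go("planez","plane",PLANE,(362,216),(288,187),(.565,-.045,0),None)
go("scr","scraper",SCR,(462,274),(247,136),(.42,-.31,0),.003)
go("scrz","scraper",SCR,(462,274),(247,136),(.42,-.31,0),None)
go("p0","panel0",PANEL,(203,225),(405,226),(.52,.37,0),.003)
go("p1","panel0",PANEL,(240,273),(387,186),(.40,.265,0),.003)
go("p2","panel0",PANEL,(238,222),None,(.53,.28,-.1),.003)
im=t["frame"][180:270,265:415]; save("board_up",cv2.resize(im,None,fx=5,fy=5,interpolation=cv2.INTER_CUBIC))
rel([.565,-.045,.26],-90)
E
```

```text
mat 2 (array([ 0.474 , -0.3231,  0.0805]), np.float64(0.208))
pad 2 (array([0.464 , 0.3179, 0.0361]), np.float64(0.213))
plane 2 (array([ 0.5609, -0.0419,  0.0547]), np.float64(0.11))
planez 2 (array([ 0.5637, -0.0434,  0.0136,  0.0222]), np.float64(0.09))
scr 2 (array([ 0.4222, -0.3178,  0.1108]), np.float64(0.083))
scrz 2 (array([ 0.422 , -0.3177,  0.11  , -0.0011]), np.float64(0.075))
p0 2 (array([0.5206, 0.3721, 0.0929]), np.float64(0.277))
p1 2 (array([0.3994, 0.2583, 0.2121]), np.float64(0.241))
p2 1 (array([ 0.5354,  0.2738, -0.1174]), np.float64(0.183))
yaw -112.1 rot x -0.3858 shift after rot [-0.0335  0.6704 -0.311 ] gap 1.0 t 2.55 p [0.254  0.6254 0.2266] F [-0.4  0.5 -1.3] tilt [-1. -0. -0.]
```

View pics/board_up.png

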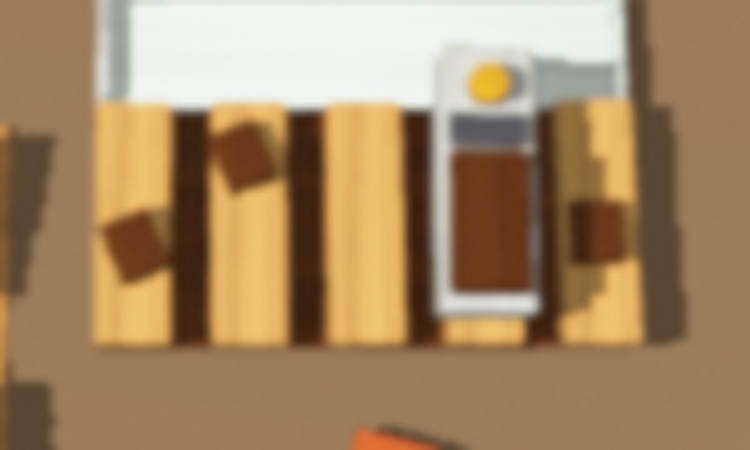

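```bash
python3 -m jog '{"rot":[[-0.129,0,0],[-0.129,0,0],[-0.128,0,0],[0,0,0],[0,0,0],[0,0,0],[0,0,0],[0,0,0],[0,0,0],[0,0,0]],"dp":[[0,0,0],[0,0,0],[0,0,0],[-0.005,0.045,-0.015],[-0.005,0.045,-0.015],[-0.005,0.045,-0.015],[-0.005,0.045,-0.015],[-0.005,0.045,-0.015],[-0.005,0.045,-0.015],[-0.005,0.045,-0.015]],"claw":[0,0,0,0,0,0,0,0,0,0]}'
python3 -m jog '{"rot":[[0,0,0],[0,0,0],[0,0,0],[0,0,0],[0,0,0],[0,0,0],[0,0,0],[0,0,0],[0,0,0]],"dp":[[0,0.045,-0.015],[0,0.045,-0.015],[0,0.045,-0.015],[0,0.045,-0.015],[0,0.045,-0.015],[0,0.045,-0.015],[0,0.045,-0.015],[0,0.04,-0.01],[0,0,0]],"claw":[0,0,0,0,0,0,0,0,0]}'
python3 - <<'E'
from h import *
rel([.565,-.045,.26],-90)
w=capture("wrist"); save("w1",w["frame"])
E
```

```text
t: 3.55
ee_pos: [0.3593, 0.3085, 0.2621]
ee_rot: [0.0, 0.707, 0.0, -0.707]
contact_force: [0.4, 0.0, 0.2]
finger_gap: 1.001
t: 4.45
ee_pos: [0.4745, -0.0485, 0.2614]
ee_rot: [0.001, -0.707, 0.002, 0.707]
contact_force: [-0.4, 1.3, -0.3]
finger_gap: 0.998
yaw -90.27 rot x -0.0048 shift after rot [ 0.0014 -0.0035 -0.0905] gap 0.998 t 4.45 p [ 0.4745 -0.0485  0.2614] F [-0.4  1.3 -0.3] tilt [-1.e+00  8.e-04  5.e-04]
```

View pics/w1.png

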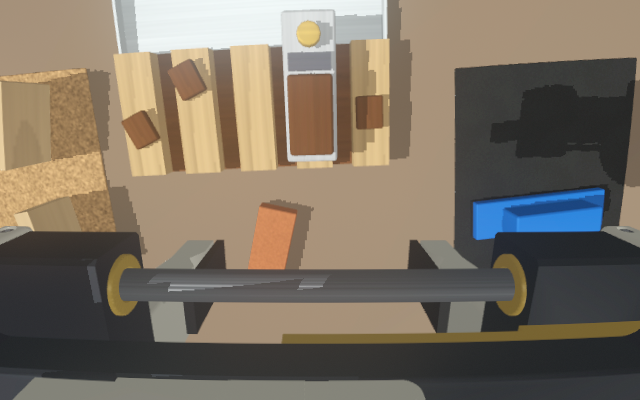

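Run:
```python
from h import *
w=capture("wrist")
im=w["frame"][0:190,100:410]; save("w1c",cv2.resize(im,None,fx=2.5,fy=2.5,interpolation=cv2.INTER_CUBIC))
for u in [(117,55),(389,40),(132,175),(389,165)]: print(atz(w,u,.03)[0].round(4))
print("plane");
for u in [(283,12),(335,11),(286,160),(336,159)]: print(atz(w,u,.066)[0].round(4))
for d in spotter.regions_of(w,"plane")[:3]:
    print(d["conf"],d["box"]); 
    if abs(d["box"][0]-310)<15:
        print(fit([(w,d["mask"])],PLANE,(.56,-.042,.05),.03)); m=d["mask"]
for d in spotter.regions_of(w,"chip0"):
    b=d["box"]
    if b[2]<60: print("chip",d["conf"],[int(v) for v in b],atz(w,b[:2],.04)[0].round(3))
for d in spotter.regions_of(w,"scraper")[:2]: print("scr",d["conf"],d["box"])
for d in spotter.regions_of(w,"mat")[:2]: print("mat",d["conf"],d["box"])
for u in [(455,68),(633,60)]: print("matc",atz(w,u,.003)[0].round(4))
```

```text
[0.6029 0.1615 0.03  ]
[ 0.6135 -0.1214  0.03  ]
[0.4752 0.1607 0.03  ]
[ 0.4846 -0.1267  0.03  ]
plane
[ 0.6315 -0.017   0.066 ]
[ 0.6321 -0.0644  0.066 ]
[ 0.4956 -0.0167  0.066 ]
[ 0.4963 -0.0663  0.066 ]
0.75 [310.1, 86.7, 60.8, 149.0]
(array([ 0.56383117, -0.04260135,  0.03041279]), np.float64(0.033912726388720116))
chip 0.79 [188, 77, 41, 38] [0.578 0.083 0.04 ]
chip 0.75 [142, 129, 35, 38] [0.526 0.138 0.04 ]
scr 0.91 [538.4, 213.1, 135.4, 56.5]
mat 0.42 [60.4, 149.0, 120.7, 169.2]
matc [ 0.5896 -0.2018  0.003 ]
matc [ 0.6051 -0.4155  0.003 ]
```

View pics/w1c.png

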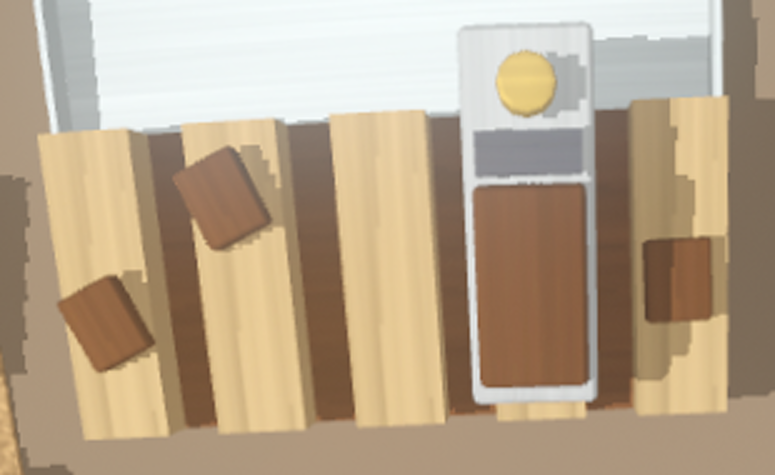

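Run:
```python
from h import *
w=capture("wrist")
for u in [(357,112),(382,112),(369,97),(369,127)]: print("chip4",atz(w,u,.04)[0].round(4))
s=capture("scene"); t=capture("top")
# two-view height of plane: knob
def b(c,k,uv):
    for d in spotter.regions_of(c,k):
        if np.hypot(*(np.array(d["box"][:2])-uv))<15: return d["mask"]
print(fit([(w,b(w,"plane",(310,87))),(t,b(t,"plane",(362,216)))],PLANE,(.564,-.042,.01),None))
rel([.5638,-.042,.10],-89.3)
```

```text
chip4 [ 0.5418 -0.0853  0.04  ]
chip4 [ 0.542  -0.1112  0.04  ]
chip4 [ 0.5569 -0.0972  0.04  ]
chip4 [ 0.5266 -0.0982  0.04  ]Traceback (most recent call last):
  File "<stdin>", line 9, in <module>
  File "h.py", line 44, in fit
    r=minimize(cost,x0,method="Nelder-Mead",options=dict(initial_simplex=S,xatol=1e-4,fatol=1e-5,maxiter=400))
    res = _minimize_neldermead(fun, x0, args, callback, bounds=bounds,
                               **options)
    fsim[k] = func(sim[k])
              ~~~~^^^^^^^^
    fx = function(np.copy(x), *(wrapper_args + args))
  File "h.py", line 37, in cost
    s=sil(c,parts,p[0],p[1],p[2],z); t+=1-(s&m).sum()/max(1,(s|m).sum())
                                           ~^~
TypeError: unsupported operand type(s) for &: 'bool' and 'NoneType'
```

Run:
```python
from h import *
w=capture("wrist");t=capture("top"); save("t1c",cv2.resize(t["frame"][170:270,265:415],None,fx=4,fy=4))
print(tri(w,(308.5,33),t,(362.7,196.5)))
rel([.574,-.042,.10],-89.3)
```

```text
(array([ 0.60067378, -0.03807381,  0.11938737]), np.float64(0.004780392690240564))
yaw -89.94 rot x -0.0112 shift after rot [ 0.1616 -0.001  -0.0999] gap 0.999 t 5.1 p [ 0.4741 -0.0442  0.2616] F [-0.1 -0.   0.7] tilt [-1.e+00 -0.e+00 -1.e-04]
```

View pics/t1c.png

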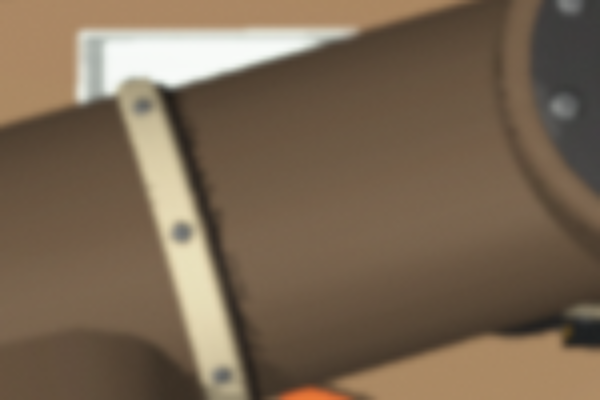

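```bash
python3 -m jog '{"rot":[[-0.011,0,0],[0,0,0],[0,0,0],[0,0,0]],"dp":[[0.03,-0.001,-0.025],[0.03,0,-0.025],[0.03,0,-0.025],[0.03,0,-0.025]],"claw":[0,0,0,0]}'
python3 - <<'E'
from h import *
w=capture("wrist"); save("w2",w["frame"])
rel([.574,-.042,.044],-89.3)
E
```

```text
t: 5.5
ee_pos: [0.5752, -0.0426, 0.1405]
ee_rot: [0.004, 0.707, 0.004, -0.707]
contact_force: [0.1, 0.2, 0.2]
finger_gap: 1.001
yaw -89.36 rot x -0.0011 shift after rot [ 0.0905 -0.0007  0.0012] gap 0.997 t 5.55 p [ 0.5758 -0.0426  0.1345] F [ 4.5  0.2 -2.1] tilt [-1.     0.001  0.006]
```

View pics/w2.png

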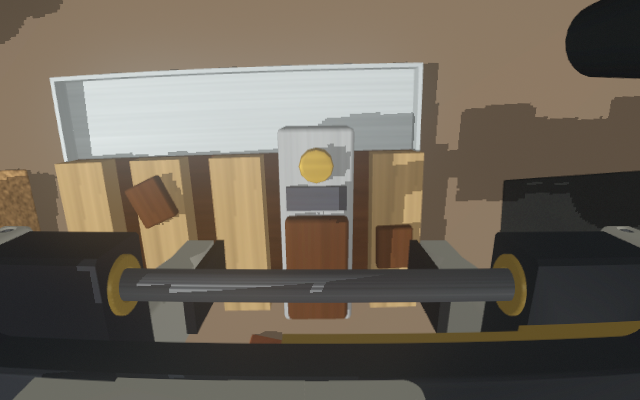

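```bash
python3 -m jog '{"rot":[[0,0,0],[0,0,0],[0,0,0],[0,0,0],[0,0,0]],"dp":[[0.03,-0.001,0.001],[0.03,0,0],[0.02,0,0],[0.006,0,0],[0,0,0]],"claw":[0,0,0,0,0]}'
python3 - <<'E'
from h import *
w=capture("wrist"); save("w3",w["frame"])
rel([.574,-.042,.044],-89.3)
E
```

```text
t: 6.05
ee_pos: [0.5728, -0.0418, 0.0549]
ee_rot: [-0.004, -0.707, -0.004, 0.708]
contact_force: [0.1, -0.4, 1.0]
finger_gap: 1.001
yaw -89.34 rot x -0.0006 shift after rot [ 0.012   0.0003 -0.0004] gap 0.999 t 6.1 p [ 0.5736 -0.0417  0.056 ] F [-0.5  0.2  0.5] tilt [-1.e+00  3.e-04 -2.e-04]
```

View pics/w3.png

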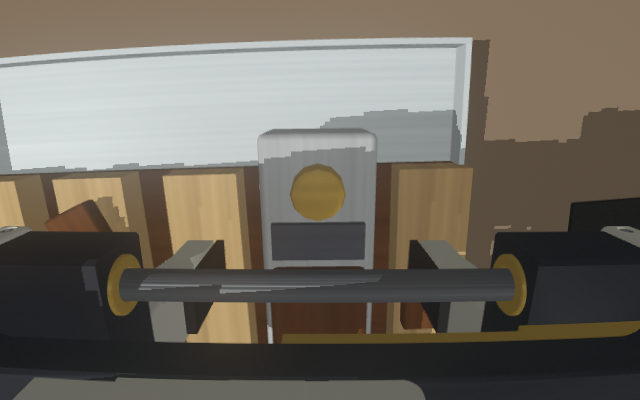

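```bash
python3 -m jog '{"rot":[[0,0,0],[0,0,0],[0,0,0],[0,0,0],[0,0,0],[0,0,0],[0,0,0],[0,0,0],[0,0,0]],"dp":[[0.01,0,0],[0,0,0],[0,0,0],[0,0,0],[0,0,0],[0,0,0],[0,0,0],[0,0,0],[0,0,0]],"claw":[0,0,0.3,0.6,0.8,0.8,0.8,0.8,0.8]}' 45
python3 - <<'E'
from h import *
rel([.574,-.042,.044],-89.3)
E
```

```text
t: 7.0
ee_pos: [0.5732, -0.0418, 0.0457]
ee_rot: [0.004, 0.707, 0.004, -0.707]
contact_force: [-0.6, 0.0, 1.6]
finger_gap: 0.569
yaw -89.36 rot x -0.0011 shift after rot [ 0.0017  0.0002 -0.0008] gap 0.569 t 7.0 p [ 0.5732 -0.0418  0.0457] F [-0.6  0.   1.6] tilt [-1.e+00  1.e-04 -1.e-04]
```

```bash
python3 -m jog '{"rot":[[0,0,0],[0,0,0],[0,0,0],[0,0,0],[0,0,0],[0,0,0]],"dp":[[-0.01,0,0],[-0.02,0,0],[-0.03,0,0],[-0.03,0,0],[-0.03,0,0],[0,0,0]],"claw":[0.8,0.8,0.8,0.8,0.8,0.8]}'
python3 - <<'E'
from h import *
w=capture("wrist"); save("w4",w["frame"])
s=capture("scene"); t=capture("top")
save("s4",cv2.resize(s["frame"][90:270,130:370],None,fx=3,fy=3))
def b(c,k,uv,r=20):
    for d in spotter.regions_of(c,k):
        if np.hypot(*(np.array(d["box"][:2])-uv))<r: return d["mask"]
for k,uv,us,P,x0 in [("mat",(464,258),(237,147),MAT,(.47,-.32,.05)),("scraper",(462,274),(247,136),SCR,(.42,-.318,.1))]:
    v=[(c,m) for c,m in[(t,b(t,k,uv)),(s,b(s,k,us))] if m is not None]
    for q in v: print(k,fit([q],P,x0,.003 if k=="scraper" else 0))
rel([.574,-.042,.044],-89.3)
E
```

```text
t: 7.6
ee_pos: [0.5754, -0.0414, 0.1703]
ee_rot: [0.004, 0.71, 0.005, -0.705]
contact_force: [1.1, 0.6, -4.2]
finger_gap: 0.567
mat (array([ 0.47422266, -0.32385047,  0.08369901]), np.float64(0.17368688150215683))
mat (array([ 0.47725248, -0.3225889 ,  0.09292095]), np.float64(0.35423966362999304))
scraper (array([ 0.42230784, -0.31721011,  0.09892082]), np.float64(0.07870753935376973))
scraper (array([ 0.42946908, -0.34429529, -0.02235262]), np.float64(0.5681818181818181))
yaw -89.37 rot x -0.0011 shift after rot [ 1.202e-01  1.000e-04 -1.900e-03] gap 0.568 t 7.95 p [ 0.5723 -0.0419  0.1642] F [ 0.6 -0.7 -3.8] tilt [-1.0e+00  4.0e-04  2.5e-03]
```

View pics/w4.png

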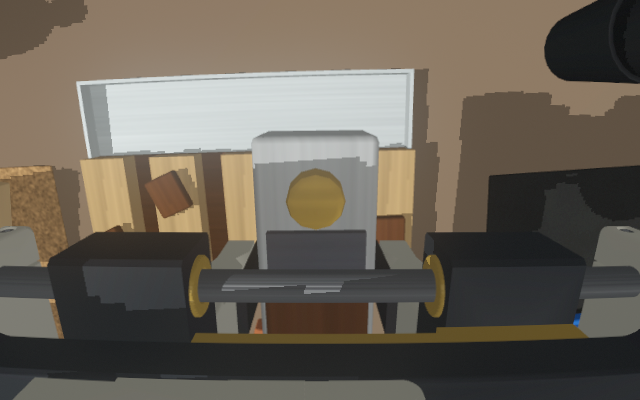

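View pics/s4.png

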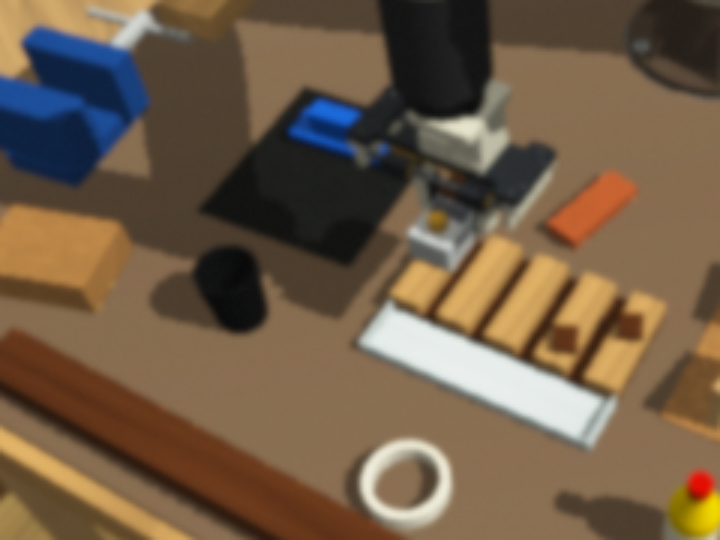

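```bash
python3 -m jog '{"rot":[[0.15,0,0],[0.15,0,0],[0.15,0,0],[0.15,0,0],[0.15,0,0],[0.15,0,0],[0.15,0,0],[0.15,0,0],[0.15,0,0],[0.145,0,0]],"dp":[[0,0,0],[0,0,0],[0,0,0],[0,0,0],[0,0,0],[0,0,0],[0,0,0],[0,0,0],[0,0,0],[0,0,0]],"claw":[0.8,0.8,0.8,0.8,0.8,0.8,0.8,0.8,0.8,0.8]}'
python3 - <<'E'
from h import *
rel([.535,-.33,.12],-175)
E
```

```text
t: 8.95
ee_pos: [0.5727, -0.0419, 0.1646]
ee_rot: [0.479, -0.519, 0.48, 0.52]
contact_force: [0.1, -0.0, -4.6]
finger_gap: 0.566
yaw -175.37 rot x -0.0065 shift after rot [ 0.0448  0.0625 -0.2838] gap 0.566 t 8.95 p [ 0.5727 -0.0419  0.1646] F [ 0.1 -0.  -4.6] tilt [-1.0e+00  1.9e-03 -3.0e-04]
```

```bash
python3 -m jog '{"rot":[[0,0,0],[0,0,0],[0,0,0],[0,0,0],[0,0,0],[0,0,0],[0,0,0],[0,0,0],[0,0,0]],"dp":[[0,0.008,-0.035],[0,0.008,-0.036],[0,0.008,-0.036],[0,0.008,-0.036],[0,0.008,-0.036],[0,0.008,-0.036],[0.02,0.008,-0.036],[0.02,0.006,-0.033],[0,0,0]],"claw":[0.8,0.8,0.8,0.8,0.8,0.8,0.8,0.8,0.8]}'
python3 - <<'E'
from h import *
rel([.535,-.33,.021],-175)
w=capture("wrist"); save("w5",w["frame"]); s=capture("scene");save("s5",cv2.resize(s["frame"][90:270,130:370],None,fx=3,fy=3))
E
```

```text
t: 9.85
ee_pos: [0.5329, -0.3327, 0.121]
ee_rot: [0.478, -0.518, 0.48, 0.523]
contact_force: [-0.6, 1.2, -4.5]
finger_gap: 0.563
yaw -175.24 rot x -0.0042 shift after rot [ 0.1    -0.003   0.0022] gap 0.563 t 9.85 p [ 0.5329 -0.3327  0.121 ] F [-0.6  1.2 -4.5] tilt [-1.      0.0066  0.0026]
```

View pics/w5.png

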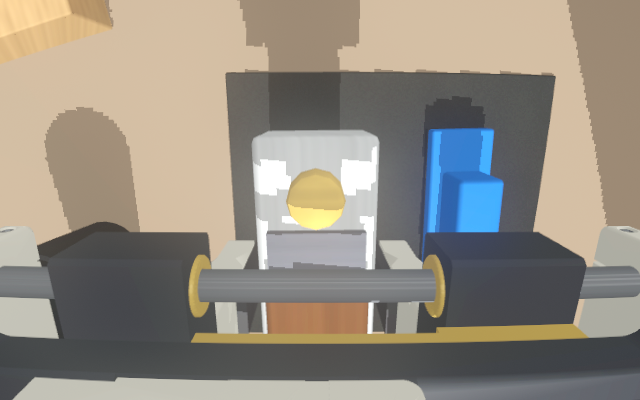

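View pics/s5.png

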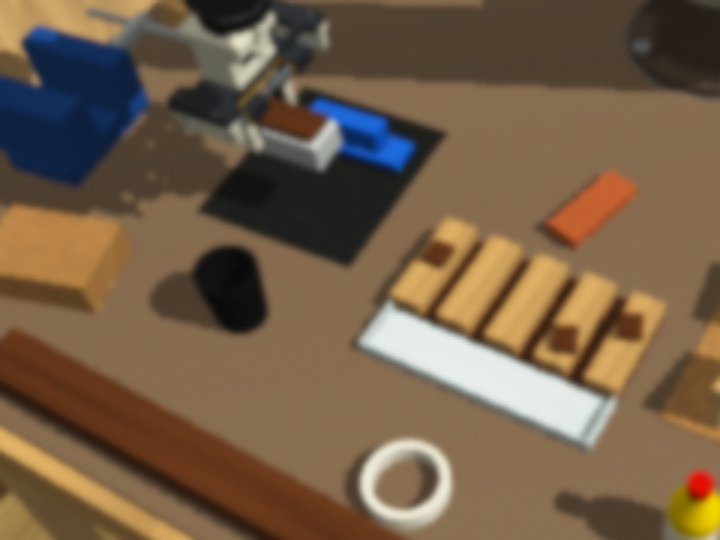

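```bash
python3 -m jog '{"rot":[[0,0,0],[0,0,0],[0,0,0],[0,0,0],[0,0,0],[0,0,0]],"dp":[[0.03,-0.002,0.002],[0.03,0,0],[0.02,0,0],[0.01,0,0],[0.007,0,0],[0,0,0]],"claw":[0.8,0.8,0.8,0.8,0.8,0.8]}'
python3 -c "
from h import *
rel([.535,-.33,.020],-175)"
```

```text
t: 10.55
ee_pos: [0.5382, -0.3275, 0.0285]
ee_rot: [0.478, -0.521, 0.478, 0.522]
contact_force: [-0.1, 0.3, -3.9]
finger_gap: 0.569
yaw -174.97 rot x 0.0005 shift after rot [ 0.0085  0.0034 -0.0022] gap 0.569 t 10.55 p [ 0.5382 -0.3275  0.0285] F [-0.1  0.3 -3.9] tilt [-1.e+00  2.e-04 -0.e+00]
```

```bash
python3 -m jog '{"rot":[[0,0,0],[0,0,0],[0,0,0]],"dp":[[0.005,0,0],[0.003,0,0],[0,0,0]],"claw":[0.8,0.8,0.8]}'
python3 -c "
from h import *
rel([.535,-.33,.020],-175)"
```

```text
t: 10.85
ee_pos: [0.5378, -0.3279, 0.0207]
ee_rot: [-0.478, 0.521, -0.478, -0.521]
contact_force: [-0.9, 0.4, -4.6]
finger_gap: 0.562
yaw -175.02 rot x -0.0004 shift after rot [ 0.0007  0.003  -0.0018] gap 0.562 t 10.85 p [ 0.5378 -0.3279  0.0207] F [-0.9  0.4 -4.6] tilt [-1.e+00 -2.e-04 -0.e+00]
```

```bash
python3 -m jog '{"rot":[[0,0,0],[0,0,0],[0,0,0],[0,0,0],[0,0,0],[0,0,0],[0,0,0]],"dp":[[0.0015,0,0],[0,0,0],[0,0,0],[0,0,0],[0,0,0],[0,0,0],[0,0,0]],"claw":[0.8,0.8,0,0,0,0,0]}'
python3 -c "
from h import *
rel([.535,-.33,.020],-175)"
```

```text
t: 11.55
ee_pos: [0.538, -0.328, 0.0193]
ee_rot: [-0.478, 0.521, -0.478, -0.521]
contact_force: [-0.5, 0.7, 0.0]
finger_gap: 0.951
yaw -175.01 rot x -0.0002 shift after rot [-0.0007  0.0032 -0.0018] gap 0.951 t 11.55 p [ 0.538  -0.328   0.0193] F [-0.5  0.7  0. ] tilt [-1.e+00 -4.e-04 -2.e-04]
```

```bash
python3 -m jog '{"rot":[[0,0,0],[0,0,0],[0,0,0],[0,0,0],[0,0,0],[0,0,0],[0,0,0],[0,0,0]],"dp":[[-0.02,0,0],[-0.04,0,0],[-0.04,0,0],[-0.04,0.01,0],[-0.035,0.03,-0.02],[0,0.03,-0.03],[0,0.03,-0.03],[0,0,0]],"claw":[0,0,0,0,0,0,0,0]}'
python3 - <<'E'
from h import *
import time
w=capture("wrist"); save("w6",w["frame"])
rel([.422,-.318,.12],-175)
for k,P,z in [("scraper",SCR,.003),("plane",PLANE,.003)]:
    for d in spotter.regions_of(w,k)[:2]: print(k,d["conf"],d["box"]); 
s=capture("scene");save("s6",cv2.resize(s["frame"][90:270,130:370],None,fx=3,fy=3))
E
```

```text
t: 12.35
ee_pos: [0.4424, -0.4188, 0.1945]
ee_rot: [-0.479, 0.521, -0.479, -0.52]
contact_force: [0.1, 0.3, -0.7]
finger_gap: 1.001
yaw -175.2 rot x -0.0036 shift after rot [0.0742 0.0129 0.1012] gap 0.998 t 12.4 p [ 0.4436 -0.4177  0.1942] F [ 0.3 -0.5  0.1] tilt [-1.e+00 -3.e-04 -2.e-04]
scraper 0.72 [325.7, 268.1, 51.6, 132.3]
plane 0.61 [211.9, 273.9, 73.9, 137.7]
```

View pics/w6.png

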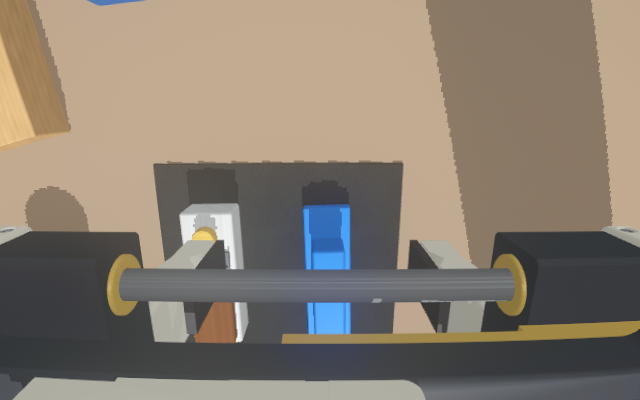

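View pics/s6.png

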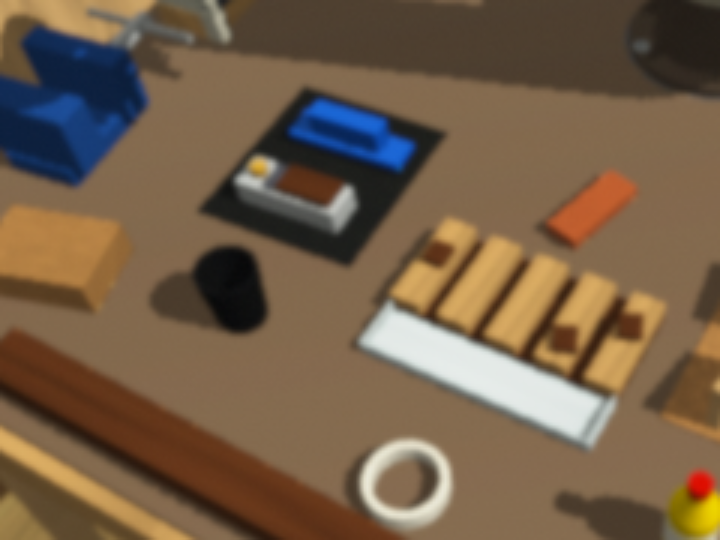

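```bash
python3 -m jog '{"rot":[[0,0,0],[0,0,0],[0,0,0],[0,0,0],[0,0,0],[0,0,0]],"dp":[[0,0,0.035],[0,0,0.035],[0,0,0.035],[0,0.01,0.035],[0,0,0],[0,0,0]],"claw":[0,0,0,0,0,0]}'
python3 - <<'E'
from h import *
w=capture("wrist"); save("w7",w["frame"])
for k,P,z in [("scraper",SCR,.003),("plane",PLANE,.003)]:
    for d in spotter.regions_of(w,k)[:1]: print(k,d["conf"],d["box"],fit([(w,d["mask"])],P,(.422,-.318,.09) if k=="scraper" else (.538,-.32,-1.49),z))
rel([.422,-.318,.12],-175)
E
```

```text
t: 13.15
ee_pos: [0.4241, -0.2763, 0.1944]
ee_rot: [-0.477, 0.522, -0.477, -0.522]
contact_force: [1.0, -0.6, 0.7]
finger_gap: 1.004
scraper 0.72 [321.4, 137.3, 54.1, 174.8] (array([ 0.42385788, -0.31715911,  0.11155738]), np.float64(0.020859033307166097))
plane 0.96 [194.9, 126.5, 79.4, 161.1] (array([ 0.53858329, -0.31730802, -1.4822512 ]), np.float64(0.04880066170388753))
yaw -174.99 rot x 0.0001 shift after rot [ 0.0738  0.0053 -0.0399] gap 0.998 t 13.3 p [ 0.4239 -0.2778  0.1938] F [0.1 0.  0.4] tilt [-1.e+00  0.e+00 -2.e-04]
```

View pics/w7.png

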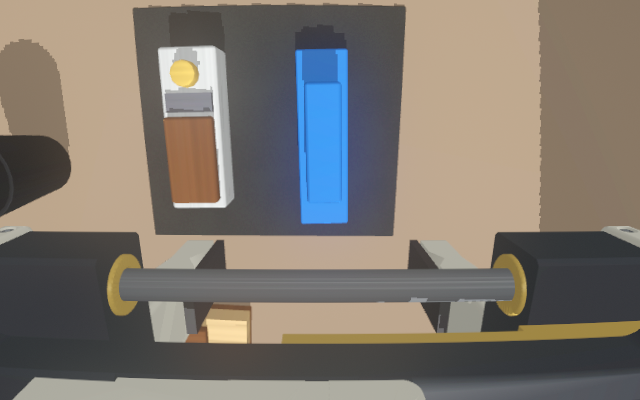

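```bash
python3 -m jog '{"rot":[[-0.025,0,0],[0,0,0],[0,0,0],[0,0,0],[0,0,0]],"dp":[[0.01,0,-0.02],[0.03,0,-0.019],[0.03,0,0],[0,0,0],[0,0,0]],"claw":[0,0,0,0,0]}'
python3 - <<'E'
from h import *
w=capture("wrist"); save("w8",w["frame"])
rel([.4239,-.3172,.026],-173.6)
E
```

```text
t: 13.8
ee_pos: [0.4269, -0.317, 0.1238]
ee_rot: [0.471, -0.527, 0.472, 0.528]
contact_force: [0.9, -0.9, 0.5]
finger_gap: 0.997
yaw -173.59 rot x 0.0002 shift after rot [0.0988 0.0038 0.0003] gap 0.997 t 13.85 p [ 0.4277 -0.317   0.1248] F [-0.1  0.8 -0. ] tilt [-1.e+00 -1.e-04 -7.e-04]
```

View pics/w8.png

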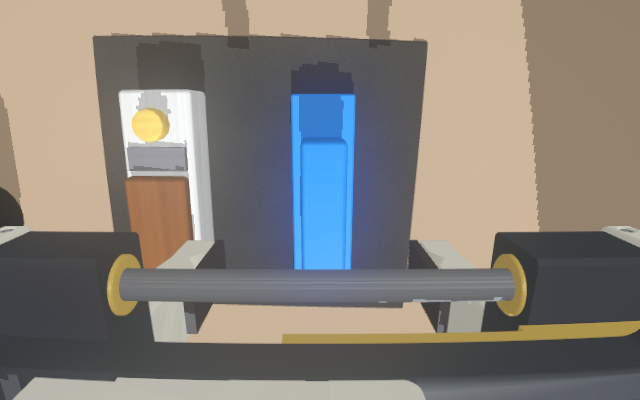

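```bash
python3 -m jog '{"rot":[[0,0,0],[0,0,0],[0,0,0],[0,0,0],[0,0,0],[0,0,0]],"dp":[[0.03,0.004,0],[0.03,0,0],[0.02,0,0],[0.015,0,0],[0.002,0,0],[0,0,0]],"claw":[0,0,0,0,0,0]}'
python3 - <<'E'
from h import *
rel([.4239,-.3172,.026],-173.6)
E
```

```text
t: 14.45
ee_pos: [0.4241, -0.3171, 0.0281]
ee_rot: [-0.471, 0.528, -0.471, -0.527]
contact_force: [1.0, -0.0, 0.4]
finger_gap: 0.999
yaw -173.55 rot x 0.0009 shift after rot [ 0.0021  0.0002 -0.0001] gap 0.999 t 14.45 p [ 0.4241 -0.3171  0.0281] F [ 1.  -0.   0.4] tilt [-1.0e+00 -1.3e-03 -8.0e-04]
```

```bash
python3 -m jog '{"rot":[[0,0,0],[0,0,0],[0,0,0],[0,0,0],[0,0,0],[0,0,0],[0,0,0],[0,0,0],[0,0,0]],"dp":[[0,0,0],[0,0,0],[0,0,0],[0,0,0],[0,0,0],[0,0,0],[0,0,0],[0,0,0],[0,0,0]],"claw":[0.4,0.6,0.9,0.9,0.9,0.9,0.9,0.9,0.9]}' 45
python3 - <<'E'
from h import *
rel([.4239,-.3172,.026],-173.6)
E
```

```text
t: 15.35
ee_pos: [0.4229, -0.3168, 0.0268]
ee_rot: [0.471, -0.527, 0.471, 0.527]
contact_force: [-1.0, -0.1, 0.6]
finger_gap: 0.339
yaw -173.58 rot x 0.0003 shift after rot [ 0.0008 -0.0009 -0.0005] gap 0.339 t 15.35 p [ 0.4229 -0.3168  0.0268] F [-1.  -0.1  0.6] tilt [-1.e+00  4.e-04  1.e-04]
```

```bash
python3 -m jog '{"rot":[[0,0,0],[0,0,0],[0,0,0],[0,0,0],[0,0,0],[0.07,0,0]],"dp":[[-0.01,0,0],[-0.03,0,0],[-0.03,0,0],[-0.03,0,0],[0,0,0],[0,0,0]],"claw":[0.9,0.9,0.9,0.9,0.9,0.9]}'
python3 - <<'E'
from h import *
w=capture("wrist"); save("w9",w["frame"])
rel([.448,.105,.12],-178)
for u in [(142,148),(205,97)]: pass
E
```

```text
t: 15.95
ee_pos: [0.4235, -0.3168, 0.1282]
ee_rot: [-0.49, 0.511, -0.489, -0.51]
contact_force: [-0.1, 0.2, -2.3]
finger_gap: 0.34
yaw -177.98 rot x 0.0003 shift after rot [ 0.0075 -0.0398  0.4205] gap 0.339 t 16.0 p [ 0.4229 -0.3166  0.1274] F [-0.9  0.3 -2.9] tilt [-1.e+00 -9.e-04  1.e-04]
```

View pics/w9.png

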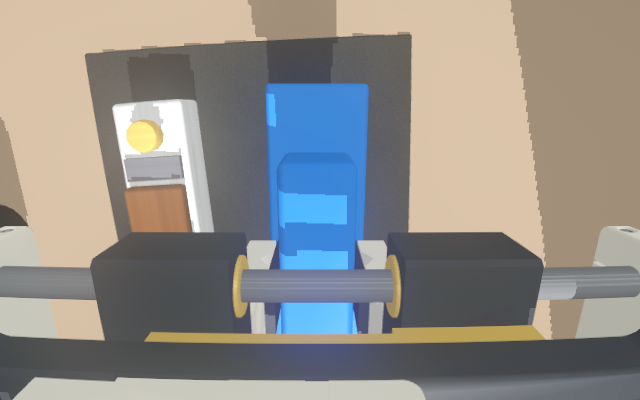

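```bash
python3 -m jog '{"rot":[[0,0,0],[0,0,0],[0,0,0],[0,0,0],[0,0,0],[0,0,0],[0,0,0],[0,0,0],[0,0,0],[0,0,0]],"dp":[[0,-0.004,0.03],[0,-0.004,0.045],[0,-0.004,0.045],[0,-0.004,0.045],[0,-0.004,0.045],[0,-0.004,0.045],[0,-0.004,0.045],[0,-0.004,0.045],[0,-0.004,0.045],[0,-0.004,0.03]],"claw":[0.9,0.9,0.9,0.9,0.9,0.9,0.9,0.9,0.9,0.9]}'
python3 -m jog '{"rot":[[0,0,0]],"dp":[[0,0,0]],"claw":[0.9]}'
python3 - <<'E'
from h import *
w=capture("wrist"); save("w10",w["frame"]);s=capture("scene");save("s10",cv2.resize(s["frame"][90:270,200:440],None,fx=3,fy=3))
rel([.448,.105,.055],-178)
E
```

```text
t: 17.0
ee_pos: [0.445, 0.107, 0.1269]
ee_rot: [0.489, -0.511, 0.489, 0.511]
contact_force: [1.2, -1.1, -2.7]
finger_gap: 0.34
t: 17.1
ee_pos: [0.4459, 0.1078, 0.1269]
ee_rot: [-0.488, 0.512, -0.488, -0.512]
contact_force: [-0.2, -0.2, -1.7]
finger_gap: 0.335
yaw -177.45 rot x 0.0097 shift after rot [ 0.0714 -0.0033  0.    ] gap 0.342 t 17.2 p [0.4448 0.1049 0.1264] F [-0.2 -1.4 -2.5] tilt [-1.0e+00  1.3e-03 -6.0e-04]
```

View pics/w10.png

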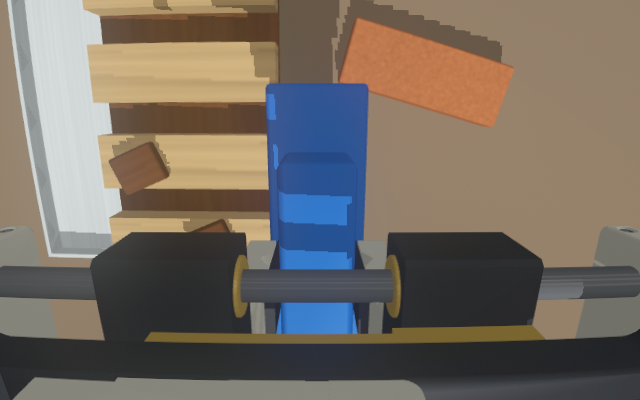

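View pics/s10.png

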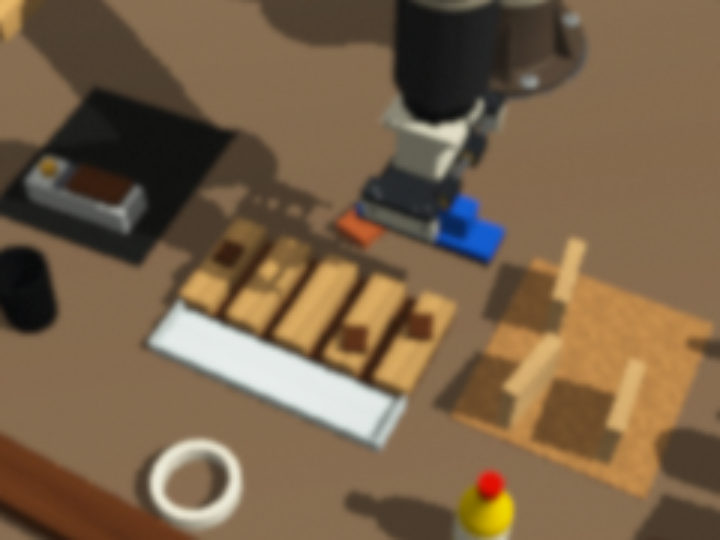

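```bash
python3 -m jog '{"rot":[[0,0,0],[0,0,0],[0,0,0],[0,0,0],[0,0,0]],"dp":[[0.03,-0.003,0],[0.03,0,0],[0.009,0,0],[0,0,0],[0,0,0]],"claw":[0.9,0.9,0.9,0.9,0.9]}'
python3 - <<'E'
from h import *
w=capture("wrist"); save("w11",w["frame"])
rel([.56,.105,.055],-178)
E
```

```text
t: 17.7
ee_pos: [0.449, 0.1044, 0.0587]
ee_rot: [-0.49, 0.51, -0.489, -0.51]
contact_force: [-0.1, 0.3, -2.6]
finger_gap: 0.338
yaw -177.6 rot x 0.007 shift after rot [ 0.0042 -0.1107 -0.0036] gap 0.335 t 17.75 p [0.4492 0.1047 0.059 ] F [-0.1  0.5 -1.7] tilt [-1.0e+00 -1.5e-03  6.0e-04]
```

View pics/w11.png

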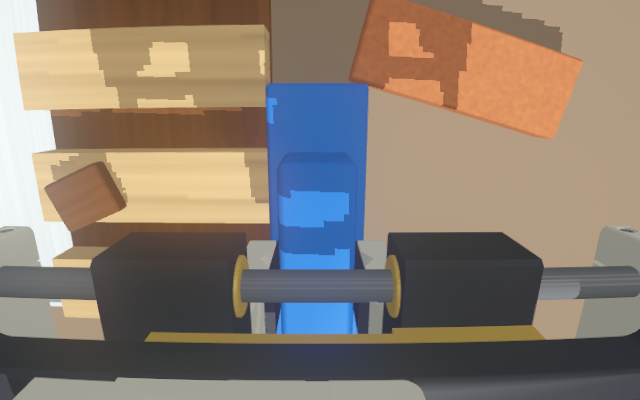

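```bash
python3 -m jog '{"rot":[[0,0,0],[0,0,0],[0,0,0],[0,0,0],[0,0,0],[0,0,0],[0,0,0],[0,0,0]],"dp":[[0.0025,0,0],[0,-0.012,0],[0,-0.015,0],[0,-0.015,0],[0,-0.015,0],[0,-0.015,0],[0,-0.015,0],[0,0,0]],"claw":[0.9,0.9,0.9,0.9,0.9,0.9,0.9,0.9]}'
python3 - <<'E'
from h import *
w=capture("wrist"); save("w12",w["frame"]);s=capture("scene");save("s12",cv2.resize(s["frame"][150:270,220:400],None,fx=4,fy=4))
rel([.598,.105,.055],-178)
E
```

```text
t: 18.55
ee_pos: [0.538, 0.1087, 0.0558]
ee_rot: [-0.49, 0.511, -0.489, -0.51]
contact_force: [-0.4, 0.2, -1.4]
finger_gap: 0.335
yaw -177.63 rot x 0.0065 shift after rot [ 0.0003 -0.0622 -0.0053] gap 0.339 t 18.65 p [0.5356 0.1081 0.0553] F [-0.   0.9 -3. ] tilt [-1.e+00  1.e-04  0.e+00]
```

View pics/w12.png

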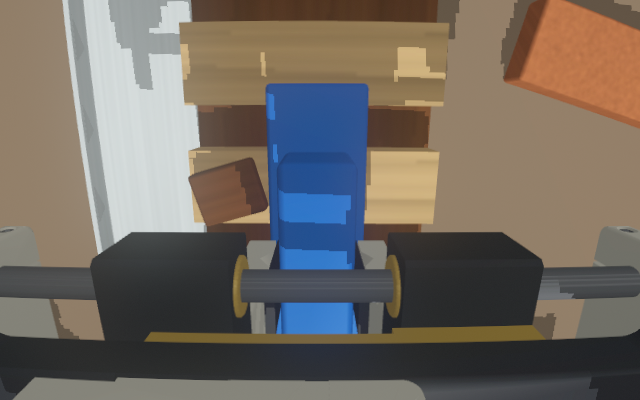

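View pics/s12.png

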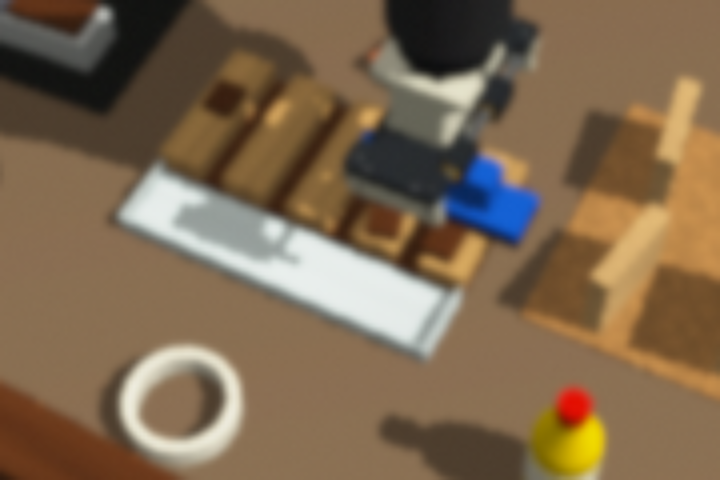

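```bash
python3 -m jog '{"rot":[[0,0,0],[0,0,0],[0,0,0],[0,0,0],[0,0,0],[0,0,0],[0,0,0],[0,0,0]],"dp":[[0,-0.012,0],[0,-0.012,0],[0,-0.012,0],[0,-0.012,0],[0,-0.012,0],[0,-0.004,0],[0,0,0],[0,0,0]],"claw":[0.9,0.9,0.9,0.9,0.9,0.9,0.9,0.9]}'
python3 - <<'E'
from h import *
w=capture("wrist"); save("w13",w["frame"]);s=capture("scene");save("s13",cv2.resize(s["frame"][150:270,220:400],None,fx=4,fy=4))
rel([.598,.105,.055],-178)
E
```

```text
t: 19.45
ee_pos: [0.5989, 0.1107, 0.0551]
ee_rot: [0.489, -0.51, 0.49, 0.51]
contact_force: [-0.0, 0.1, -1.9]
finger_gap: 0.337
yaw -177.59 rot x 0.0071 shift after rot [ 0.0004  0.001  -0.0058] gap 0.337 t 19.55 p [0.5988 0.1108 0.0554] F [ 1.3  0.2 -1.5] tilt [-1.e+00  4.e-04 -1.e-04]
```

View pics/w13.png

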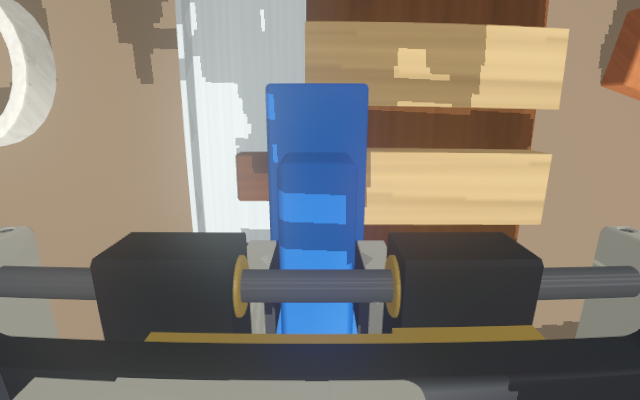

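View pics/s13.png

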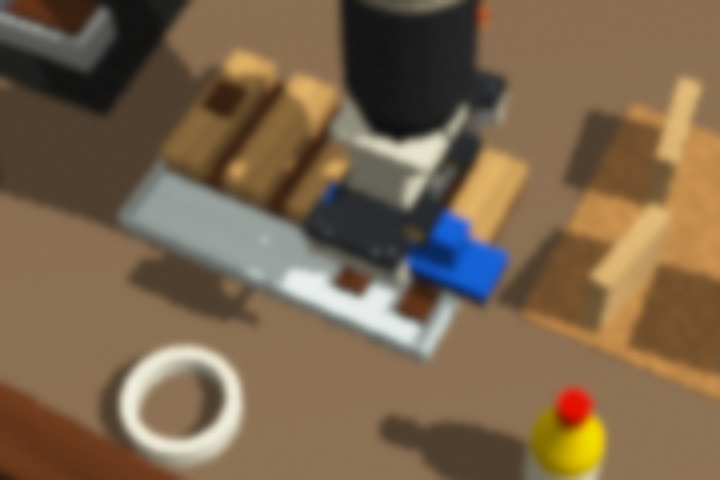

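```bash
python3 -m jog '{"rot":[[0,0,0],[0,0,0],[0,0,0],[0,0,0],[0,0,0],[0,0,0],[0,0,0],[0,0,0]],"dp":[[-0.02,0,0],[-0.03,0,0],[-0.01,0.03,-0.028],[0,0.035,-0.035],[0,0.035,-0.035],[0,0.035,-0.035],[0,0.02,-0.035],[0,0,0]],"claw":[0.9,0.9,0.9,0.9,0.9,0.9,0.9,0.9]}'
python3 -m jog '{"rot":[[0,0,0]],"dp":[[0,0,0]],"claw":[0.9]}'
python3 - <<'E'
from h import *
w=capture("wrist"); save("w14",w["frame"]);s=capture("scene");save("s14",cv2.resize(s["frame"][150:270,220:400],None,fx=4,fy=4))
rel([.448,-.06,.056],-178)
E
```

```text
t: 20.35
ee_pos: [0.4477, -0.0662, 0.1156]
ee_rot: [0.49, -0.509, 0.49, 0.51]
contact_force: [0.2, 0.0, -1.7]
finger_gap: 0.342
t: 20.45
ee_pos: [0.4512, -0.064, 0.116]
ee_rot: [-0.49, 0.51, -0.489, -0.51]
contact_force: [0.9, 0.2, -1.9]
finger_gap: 0.333
yaw -177.58 rot x 0.0074 shift after rot [0.0598 0.004  0.0031] gap 0.34 t 20.55 p [ 0.4521 -0.063   0.1158] F [-0.3 -0.4 -2.5] tilt [-1.0e+00 -1.1e-03  2.0e-04]
```

View pics/w14.png

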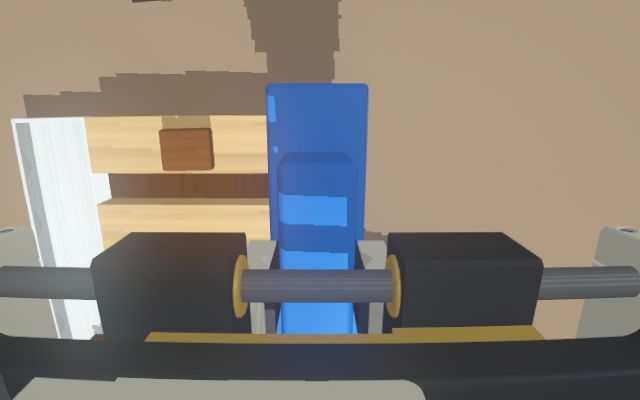

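View pics/s14.png

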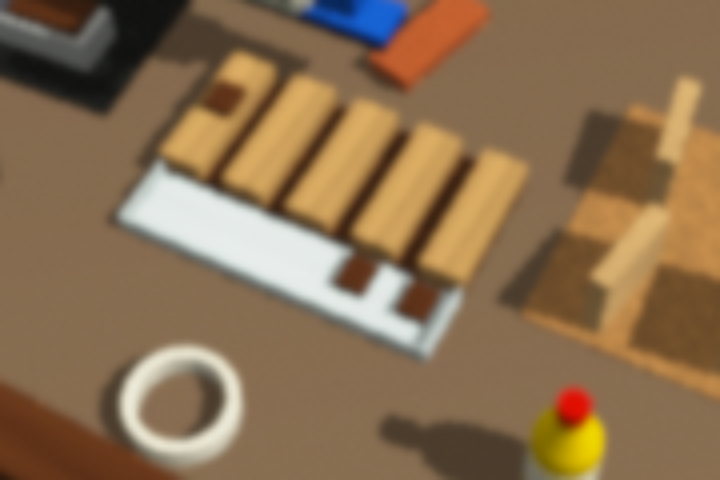

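```bash
python3 -m jog '{"rot":[[0,0,0],[0,0,0],[0,0,0],[0,0,0],[0,0,0]],"dp":[[0.03,0.003,0.002],[0.025,0,0],[0.005,0,0],[0,0,0],[0,0,0]],"claw":[0.9,0.9,0.9,0.9,0.9]}'
python3 -m jog '{"rot":[[0,0,0],[0,0,0],[0,0,0],[0,0,0],[0,0,0],[0,0,0],[0,0,0],[0,0,0]],"dp":[[0,-0.012,0],[0,-0.015,0],[0,-0.015,0],[0,-0.015,0],[0,-0.015,0],[0,-0.015,0],[0,-0.01,0],[0,0,0]],"claw":[0.9,0.9,0.9,0.9,0.9,0.9,0.9,0.9]}'
python3 - <<'E'
from h import *
w=capture("wrist"); save("w15",w["frame"])
rel([.604,-.06,.056],-178)
E
```

```text
t: 21.05
ee_pos: [0.4495, -0.061, 0.0562]
ee_rot: [-0.489, 0.511, -0.489, -0.51]
contact_force: [0.7, -0.9, -2.4]
finger_gap: 0.339
t: 21.85
ee_pos: [0.5474, -0.0573, 0.0559]
ee_rot: [-0.49, 0.511, -0.489, -0.51]
contact_force: [-0.3, 0.2, -1.7]
finger_gap: 0.337
yaw -177.61 rot x 0.0069 shift after rot [-0.0004 -0.0579 -0.0046] gap 0.34 t 21.9 p [ 0.5459 -0.0574  0.0556] F [-0.8 -0.4 -2.6] tilt [-1.e+00 -5.e-04  1.e-04]
```

View pics/w15.png

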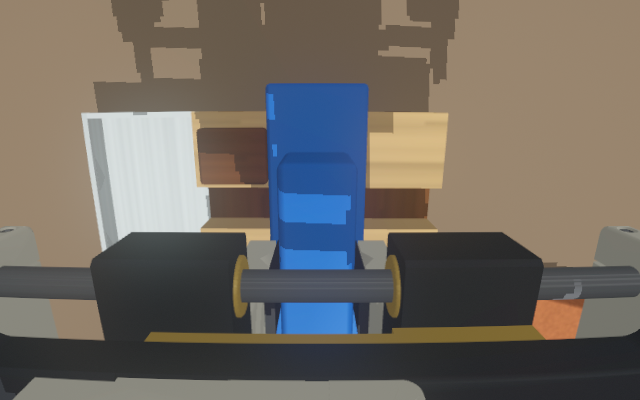

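```bash
python3 -m jog '{"rot":[[0,0,0],[0,0,0],[0,0,0],[0,0,0],[0,0,0],[0,0,0],[0,0,0]],"dp":[[0,-0.012,0],[0,-0.012,0],[0,-0.012,0],[0,-0.012,0],[0,-0.012,0],[0,0,0],[0,0,0]],"claw":[0.9,0.9,0.9,0.9,0.9,0.9,0.9]}'
python3 -m jog '{"rot":[[0,0,0],[0,0,0],[0,0,0],[0,0,0],[0,0,0],[0,0,0],[0,0,0],[0,0,0]],"dp":[[-0.02,0,0],[-0.03,0,0],[-0.02,0.03,-0.035],[0,0.03,-0.035],[0,0.03,-0.035],[0,0.03,-0.035],[0,0.03,-0.035],[0,0,0]],"claw":[0.9,0.9,0.9,0.9,0.9,0.9,0.9,0.9]}'
python3 - <<'E'
from h import *
s=capture("scene");save("s16",cv2.resize(s["frame"][150:270,220:400],None,fx=4,fy=4))
w=capture("wrist"); save("w16",w["frame"])
rel([.4229,-.3168,.12],-173.6)
E
```

```text
t: 22.6
ee_pos: [0.6052, -0.055, 0.0549]
ee_rot: [0.489, -0.51, 0.49, 0.511]
contact_force: [-0.2, 0.4, -1.3]
finger_gap: 0.342
t: 23.4
ee_pos: [0.4584, -0.2385, 0.1252]
ee_rot: [0.49, -0.509, 0.491, 0.51]
contact_force: [0.3, 1.4, -2.8]
finger_gap: 0.34
yaw -177.73 rot x -0.0721 shift after rot [ 0.0055  0.0476 -0.0752] gap 0.339 t 23.5 p [ 0.4618 -0.2367  0.1256] F [ 0.8 -0.1 -2. ] tilt [-1.e+00 -4.e-04  0.e+00]
```

View pics/s16.png

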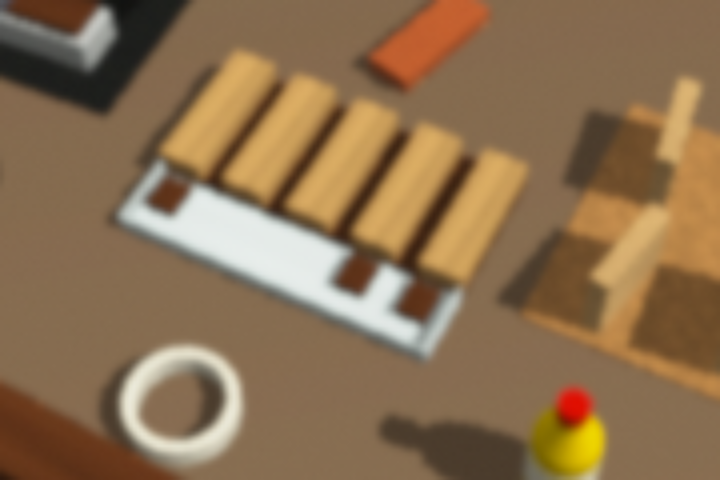

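View pics/w16.png

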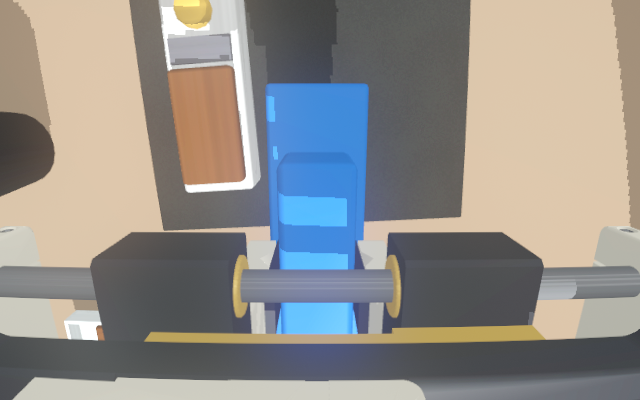

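```bash
python3 -m jog '{"rot":[[-0.072,0,0],[0,0,0],[0,0,0],[0,0,0],[0,0,0]],"dp":[[0,0,0],[0,0.025,-0.037],[0,0.027,-0.038],[0,0,0],[0,0,0]],"claw":[0.9,0.9,0.9,0.9,0.9]}'
python3 - <<'E'
from h import *
w=capture("wrist"); save("w17",w["frame"])
rel([.418,-.3168,.028],-173.6)
for d in spotter.regions_of(w,"plane")[:1]: print(d["conf"],d["box"],fit([(w,d["mask"])],PLANE,(.538,-.317,-1.48),.003))
E
```

```text
t: 24.0
ee_pos: [0.4197, -0.3165, 0.1252]
ee_rot: [0.471, -0.527, 0.471, 0.527]
contact_force: [-0.1, 0.7, -1.8]
finger_gap: 0.339
yaw -173.48 rot x 0.0021 shift after rot [ 0.0972  0.0023 -0.0006] gap 0.342 t 24.05 p [ 0.4202 -0.316   0.1252] F [-0.3  0.2 -2.5] tilt [-1.e+00 -2.e-04  1.e-04]
0.89 [155.7, 161.7, 101.5, 146.5] (array([ 0.53997705, -0.3177647 , -1.48846103]), np.float64(0.2526894865525673))
```

View pics/w17.png

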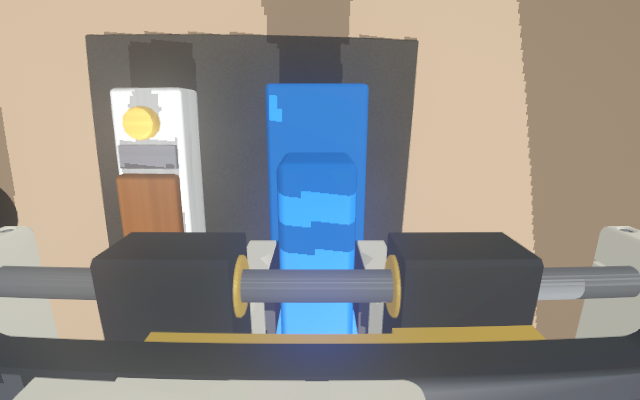

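```bash
python3 -m jog '{"rot":[[0,0,0],[0,0,0],[0,0,0],[0,0,0],[0,0,0],[0,0,0],[0,0,0]],"dp":[[0.03,0.002,0],[0.03,0,0],[0.02,0,0],[0.01,0,0],[0.006,0,0],[0,0,0],[0,0,0]],"claw":[0.9,0.9,0.9,0.9,0.9,0.9,0.9]}'
python3 - <<'E'
from h import *
rel([.418,-.3168,.027],-173.6)
E
```

```text
t: 24.8
ee_pos: [0.4186, -0.3166, 0.0301]
ee_rot: [-0.471, 0.528, -0.47, -0.527]
contact_force: [0.4, -0.2, -2.2]
finger_gap: 0.337
yaw -173.43 rot x 0.003 shift after rot [ 0.0031  0.0007 -0.0001] gap 0.337 t 24.8 p [ 0.4186 -0.3166  0.0301] F [ 0.4 -0.2 -2.2] tilt [-1.0e+00 -1.1e-03 -7.0e-04]
```

```bash
python3 -m jog '{"rot":[[0,0,0],[0,0,0],[0,0,0],[0,0,0],[0,0,0],[0,0,0],[0,0,0],[0,0,0]],"dp":[[0.003,0,0],[0,0,0],[0,0,0],[0,0,0],[0,0,0],[0,0,0],[0,0,0],[0,0,0]],"claw":[0.9,0.9,0.9,0.5,0.3,0,0,0]}'
python3 -m jog '{"rot":[[0,0,0],[0,0,0],[0,0,0],[0,0,0],[0,0,0]],"dp":[[-0.02,0,0],[-0.04,0,0],[-0.05,0,0],[-0.05,0,0],[0,0,0]],"claw":[0,0,0,0,0]}'
python3 - <<'E'
from h import *
s=capture("scene");save("s18",cv2.resize(s["frame"][90:270,130:370],None,fx=3,fy=3))
w=capture("wrist"); save("w18",w["frame"])
rel([.418,-.3168,.027],-173.6)
E
```

```text
t: 25.6
ee_pos: [0.4177, -0.3166, 0.0263]
ee_rot: [0.471, -0.528, 0.471, 0.528]
contact_force: [-0.0, 0.4, -0.0]
finger_gap: 0.735
t: 26.1
ee_pos: [0.4213, -0.3184, 0.1937]
ee_rot: [-0.472, 0.532, -0.469, -0.524]
contact_force: [1.0, 0.2, -0.9]
finger_gap: 1.001
yaw -173.48 rot x 0.0021 shift after rot [1.608e-01 9.000e-04 1.000e-04] gap 1.0 t 26.2 p [ 0.4183 -0.3167  0.1878] F [ 0.1 -0.3 -1. ] tilt [-1.     -0.0032 -0.0011]
```

View pics/w18.png

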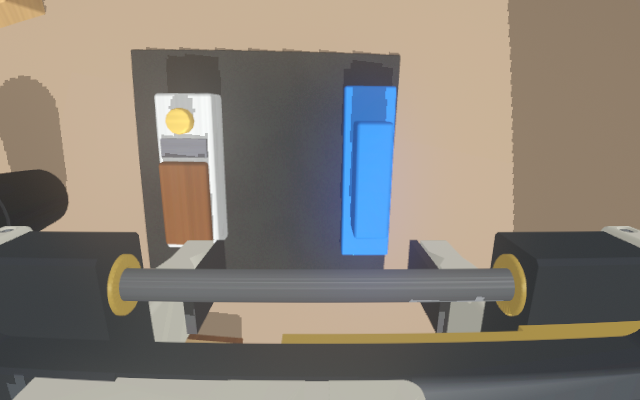

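View pics/s18.png

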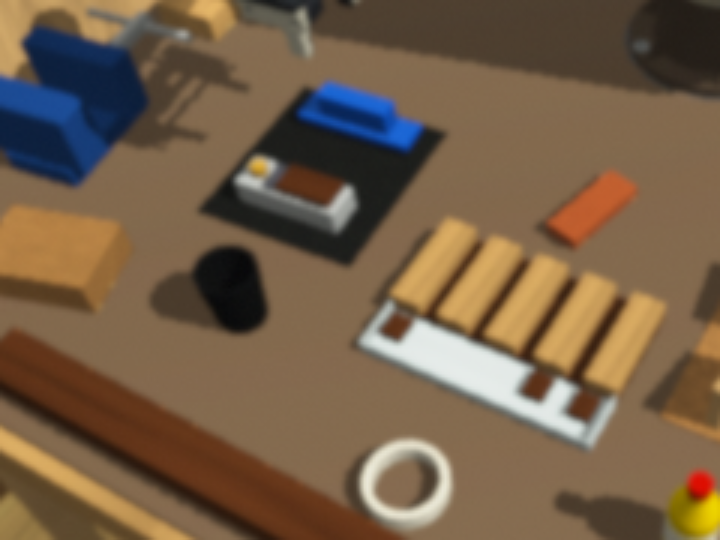

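Run:
```python
from h import *
w=capture("wrist"); t=capture("top")
for d in spotter.regions_of(w,"scraper")[:1]: print(d["conf"],d["box"],fit([(w,d["mask"])],SCR,(.39,-.318,.1),.003))
for d in spotter.regions_of(w,"plane")[:1]: print(d["conf"],d["box"],fit([(w,d["mask"])],PLANE,(.538,-.317,-1.48),.003))
for u in [(134,51),(399,55)]: print("mat -y corners",atz(w,u,.003)[0].round(3))
for d in spotter.regions_of(t,"mat")[:1]: print(fit([(t,d["mask"])],MAT,(.474,-.323,.08),0))
rel([.55,.26,.25],-173.6)
```

```text
0.79 [369.7, 169.2, 61.0, 172.5] (array([ 0.37457723, -0.33304033,  0.11690788]), np.float64(0.03415453527435608))
0.88 [187.6, 168.0, 74.9, 153.8] (array([ 0.53884262, -0.31739867, -1.4975247 ]), np.float64(0.07513738866780373))
mat -y corners [ 0.601 -0.419  0.003]
mat -y corners [ 0.36  -0.442  0.003]
(array([ 0.474, -0.323,  0.08 ]), np.float64(1.0))
yaw -173.47 rot x 0.0022 shift after rot [-0.0649 -0.1962  0.558 ] gap 0.999 t 26.45 p [ 0.417  -0.3163  0.1849] F [-0.1  0.1 -0.6] tilt [-1.      0.0024  0.0011]
```

```bash
python3 -m jog '{"rot":[[0,0,0],[0,0,0],[0,0,0],[0,0,0],[0,0,0],[0,0,0],[0,0,0],[0,0,0],[0,0,0],[0,0,0]],"dp":[[-0.03,0,0.02],[-0.03,-0.01,0.035],[-0.005,-0.01,0.045],[0,-0.01,0.045],[0,-0.01,0.045],[0,-0.01,0.045],[0,-0.01,0.045],[0,-0.01,0.045],[0,-0.01,0.045],[0,-0.01,0.045]],"claw":[0,0,0,0,0,0,0,0,0,0]}'
python3 -m jog '{"rot":[[-0.15,0,0],[-0.15,0,0],[-0.15,0,0],[-0.15,0,0],[-0.15,0,0],[-0.15,0,0],[-0.15,0,0],[-0.15,0,0],[-0.15,0,0],[-0.12,0,0]],"dp":[[0,0,0],[0,0,0],[0,0,0],[0,0,0],[0,0,0],[0,0,0],[0,0,0],[0,0,0],[0,0,0],[0,0,0]],"claw":[0,0,0,0,0,0,0,0,0,0]}'
python3 - <<'E'
from h import *
rel([.40,.31,.28],-88)
E
```

```text
t: 27.45
ee_pos: [0.4595, 0.1078, 0.2506]
ee_rot: [0.47, -0.528, 0.471, 0.528]
contact_force: [0.9, -0.7, 0.9]
finger_gap: 1.0
t: 28.45
ee_pos: [0.4597, 0.1058, 0.2502]
ee_rot: [-0.007, -0.706, -0.006, 0.708]
contact_force: [0.8, -0.7, 0.9]
finger_gap: 1.003
yaw -88.9 rot x -0.0157 shift after rot [-0.0299 -0.2061  0.0526] gap 1.003 t 28.45 p [0.4597 0.1058 0.2502] F [ 0.8 -0.7  0.9] tilt [-1.      0.0012  0.0018]
```

```bash
python3 -m jog '{"rot":[[-0.015,0,0],[0,0,0],[0,0,0]],"dp":[[0,0,0],[0,0,0],[0,0,0]],"claw":[0,0,0]}'
python3 - <<'E'
from h import *
w=capture("wrist"); save("w19",w["frame"]);import pickle;pickle.dump(w,open("w19.pkl","wb"))
save("w19c",cv2.resize(w["frame"][20:230,150:500],None,fx=2.2,fy=2.2,interpolation=cv2.INTER_CUBIC))
E
python3 -m jog '{"rot":[[0,0,0],[0,0,0],[0,0,0],[0,0,0],[0,0,0],[0,0,0],[0,0,0]],"dp":[[-0.006,-0.042,0.01],[-0.006,-0.042,0.01],[-0.006,-0.042,0.01],[-0.006,-0.04,0.01],[-0.006,-0.04,0.012],[0,0,0],[0,0,0]],"claw":[0,0,0,0,0,0,0]}'
python3 - <<'E'
from h import *
w=capture("wrist"); save("w20",w["frame"]);import pickle;pickle.dump(w,open("w20.pkl","wb"))
rel([.40,.31,.28],-88)
for d in spotter.regions_of(w,"panel0"): print(round(d["conf"],2),np.round(d["box"]))
E
```

```text
t: 28.75
ee_pos: [0.4599, 0.1059, 0.2509]
ee_rot: [-0.009, -0.707, -0.009, 0.707]
contact_force: [-0.9, 0.1, -0.0]
finger_gap: 1.002
t: 29.5
ee_pos: [0.4017, 0.3112, 0.281]
ee_rot: [-0.01, -0.707, -0.01, 0.707]
contact_force: [0.4, -1.1, -0.4]
finger_gap: 0.998
yaw -88.39 rot x -0.0068 shift after rot [0.0009 0.0003 0.0019] gap 1.0 t 29.55 p [0.4019 0.3104 0.2809] F [-0.4 -1.  -1.2] tilt [-1.e+00  6.e-04  5.e-04]
0.81 [365. 178.  28.  87.]
0.7 [259.  52.  40.  98.]
0.67 [357.  47.  38.  93.]
0.66 [147. 207.  96.  48.]
```

View pics/w19c.png

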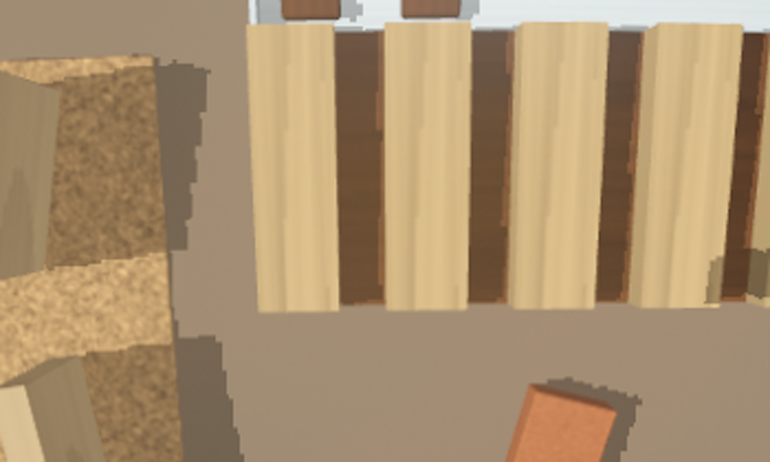

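View pics/w20.png

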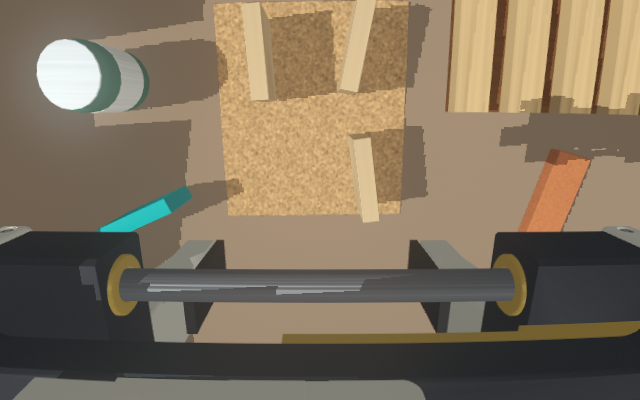

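Run:
```python
from h import *
w=capture("wrist")
for d in spotter.regions_of(w,"panel0"):
    b=d["box"]
    if b[0]<200: continue
    X=atz(w,b[:2],.05)[0]
    for z in (.003,None):
        p,c=fit([(w,d["mask"])],PANEL,(X[0],X[1],0.0),z); print(np.round(b),p.round(4),round(c,3))
save("w20c",cv2.resize(w["frame"][0:235,205:420],None,fx=2.5,fy=2.5,interpolation=cv2.INTER_CUBIC))
import pickle; w=pickle.load(open("w19.pkl","rb"))
# lands pixel points (crop/2.2 + (150,20)), z=.03
f=lambda u,v:(u/2.2+150,v/2.2+20)
for n,a,b in [("land0 L",f(249,26),f(260,310)),("land0 R",f(334,26),f(339,310)),("land1 L",f(385,24),f(385,308)),("land1R",f(471,24),f(467,308)),("land2 L",f(519,24),f(514,306)),("land2 R",f(607,23),f(596,306)),("land3 L",f(655,25),f(642,305))]:
    A=atz(w,a,.03)[0];B=atz(w,b,.03)[0]; print(n,A[:2].round(4),B[:2].round(4),"yaw",np.arctan2(A[1]-B[1],A[0]-B[0]).round(4))
```

```text
[364. 180.  27.  88.] [0.4    0.2587 0.1838] 0.065
[364. 180.  27.  88.] [ 0.398   0.2569  0.175  -0.0098] 0.023
[356.  47.  37.  91.] [ 0.5367  0.2753 -0.1578] 0.052
[356.  47.  37.  91.] [ 0.5377  0.2735 -0.1459 -0.0188] 0.03
[257.  53.  36.  97.] [0.5242 0.3741 0.1082] 0.062
[257.  53.  36.  97.] [ 0.5254  0.3751  0.1108 -0.0046] 0.04
land0 L [0.6036 0.1622] [0.4752 0.1577] yaw 0.0345
land0 R [0.6044 0.124 ] [0.4761 0.1194] yaw 0.0355
land1 L [0.6058 0.1012] [0.4777 0.0972] yaw 0.0309
land1R [0.607  0.0626] [0.4787 0.0575] yaw 0.0398
land2 L [0.6078 0.041 ] [0.4804 0.0347] yaw 0.0492
land2 R [0.6098 0.0012] [ 0.4815 -0.0053] yaw 0.0507
land3 L [ 0.61   -0.0209] [ 0.4827 -0.028 ] yaw 0.0557
```

View pics/w20c.png

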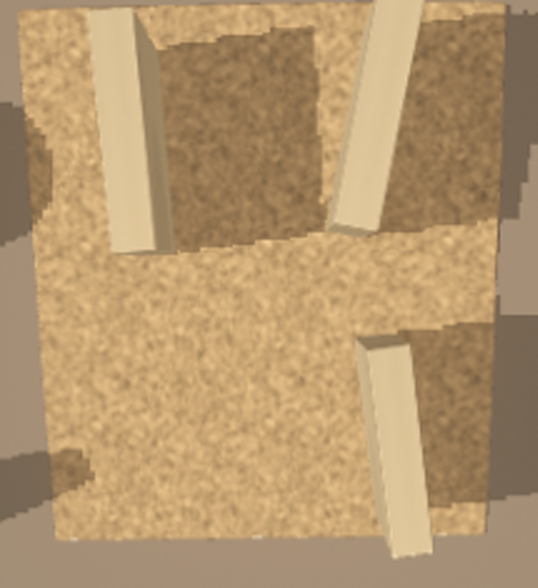

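Run:
```python
from h import *
rel([.40,.258,.14],-79.8)
```

```text
yaw -88.47 rot x -0.1514 shift after rot [0.1412 0.0502 0.0115] gap 1.0 t 29.7 p [0.4024 0.3095 0.2812] F [ 0.1 -1.6 -0.6] tilt [-1.e+00  2.e-04  1.e-04]
```

```bash
python3 -m jog '{"rot":[[-0.1,0,0],[-0.051,0,0],[0,0,0],[0,0,0],[0,0,0],[0,0,0],[0,0,0]],"dp":[[0,0,0],[0,0,0],[0.035,0.025,0.006],[0.035,0.025,0.006],[0.035,0,0],[0.035,0,0],[0,0,0]],"claw":[0.4,0.4,0.4,0.4,0.4,0.4,0.4]}' 25
python3 -m jog '{"rot":[[0,0,0]],"dp":[[0,0,0]],"claw":[0.4]}'
python3 - <<'E'
from h import *
w=capture("wrist"); save("w21",w["frame"])
rel([.40,.258,.036],-79.8)
E
```

```text
t: 30.4
ee_pos: [0.3975, 0.2557, 0.1377]
ee_rot: [-0.064, -0.702, -0.06, 0.706]
contact_force: [0.2, 0.2, -0.4]
finger_gap: 0.605
t: 30.5
ee_pos: [0.3998, 0.2586, 0.142]
ee_rot: [-0.063, -0.704, -0.063, 0.704]
contact_force: [1.1, 0.6, 0.3]
finger_gap: 0.601
yaw -79.75 rot x 0.0008 shift after rot [0.1069 0.0015 0.0007] gap 0.6 t 30.55 p [0.4003 0.2595 0.1429] F [-0.1 -0.1  0.4] tilt [-1.0e+00 -6.0e-04 -1.6e-03]
```

View pics/w21.png

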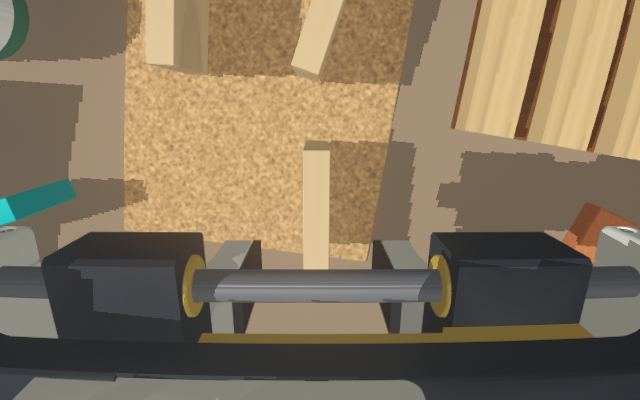

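```bash
python3 - <<'E'
from h import *
import pickle
a=pickle.load(open("w20.pkl","rb"));w=capture("wrist")
print(tri(a,(361.5,138.5),w,(317,150.5)))
E
python3 -m jog '{"rot":[[0,0,0],[0,0,0],[0,0,0],[0,0,0],[0,0,0],[0,0,0]],"dp":[[0.03,0.001,0],[0.03,0,0],[0.03,0,0],[0.015,0,0],[0,0,0],[0,0,0]],"claw":[0.4,0.4,0.4,0.4,0.4,0.4]}' 25
python3 - <<'E'
from h import *
rel([.40,.258,.036],-79.8)
E
```

```text
(array([0.44468852, 0.26690927, 0.07429498]), np.float64(0.0003672470857773864))
t: 31.2
ee_pos: [0.4003, 0.2592, 0.0377]
ee_rot: [0.063, 0.705, 0.064, -0.704]
contact_force: [0.2, -0.6, 0.1]
finger_gap: 0.597
yaw -79.7 rot x 0.0017 shift after rot [0.0017 0.0011 0.0005] gap 0.597 t 31.2 p [0.4003 0.2592 0.0377] F [ 0.2 -0.6  0.1] tilt [-1.     -0.0011 -0.0016]
```

```bash
python3 -m jog '{"rot":[[0,0,0],[0,0,0],[0,0,0],[0,0,0],[0,0,0],[0,0,0],[0,0,0]],"dp":[[0,0,0],[0,0,0],[0,0,0],[0,0,0],[0,0,0],[0,0,0],[0,0,0]],"claw":[0.6,0.8,0.95,0.95,0.95,0.95,0.95]}' 25
python3 -m jog '{"rot":[[0,0,0],[0,0,0],[0,0,0],[0,0,0],[0,0,0]],"dp":[[-0.01,0,0],[-0.03,0,0],[-0.04,0,0],[-0.04,0,0],[0,0,0]],"claw":[0.95,0.95,0.95,0.95,0.95]}'
python3 - <<'E'
from h import *
w=capture("wrist"); save("w22",w["frame"])
rel([.548,-.075,.15],-87.9)
E
```

```text
t: 31.9
ee_pos: [0.3995, 0.2582, 0.0365]
ee_rot: [0.063, 0.704, 0.063, -0.704]
contact_force: [-1.8, -0.6, 4.2]
finger_gap: 0.208
t: 32.4
ee_pos: [0.4018, 0.2605, 0.1622]
ee_rot: [0.061, 0.707, 0.066, -0.702]
contact_force: [0.4, 0.8, -0.8]
finger_gap: 0.206
yaw -79.72 rot x 0.1429 shift after rot [ 0.0086  0.3397 -0.1351] gap 0.203 t 32.45 p [0.4005 0.2595 0.1595] F [ 0.2 -0.5 -0.6] tilt [-1.     -0.0043 -0.0046]
```

View pics/w22.png

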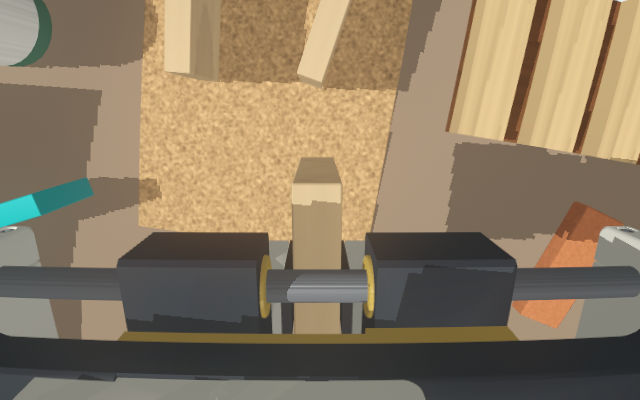

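```bash
python3 -m jog '{"rot":[[0.1,0,0],[0.043,0,0],[0,0,0],[0,0,0],[0,0,0],[0,0,0],[0,0,0],[0,0,0],[0,0,0],[0,0,0]],"dp":[[0,0,0],[0,0,0],[0,0.02,-0.008],[0,0.045,-0.018],[0,0.045,-0.018],[0,0.045,-0.018],[0,0.045,-0.018],[0,0.045,-0.018],[0,0.045,-0.018],[0,0.03,-0.012]],"claw":[0.95,0.95,0.95,0.95,0.95,0.95,0.95,0.95,0.95,0.95]}'
python3 -m jog '{"rot":[[0,0,0],[0,0,0],[0,0,0]],"dp":[[0,0.02,-0.007],[0,0,0],[0,0,0]],"claw":[0.95,0.95,0.95]}'
python3 - <<'E'
from h import *
w=capture("wrist"); save("w23",w["frame"])
rel([.548,-.075,.10],-87.9)
E
```

```text
t: 33.45
ee_pos: [0.5389, -0.0599, 0.1553]
ee_rot: [-0.012, -0.706, -0.012, 0.708]
contact_force: [0.5, 0.7, -1.8]
finger_gap: 0.204
t: 33.75
ee_pos: [0.5458, -0.0773, 0.1552]
ee_rot: [-0.012, -0.706, -0.012, 0.708]
contact_force: [0.2, -0.7, -1.8]
finger_gap: 0.207
yaw -87.96 rot x -0.001 shift after rot [ 0.0555 -0.0016 -0.0023] gap 0.201 t 33.8 p [ 0.5459 -0.0767  0.1555] F [ 0.5 -0.3 -1.1] tilt [-1.     -0.      0.0017]
```

View pics/w23.png

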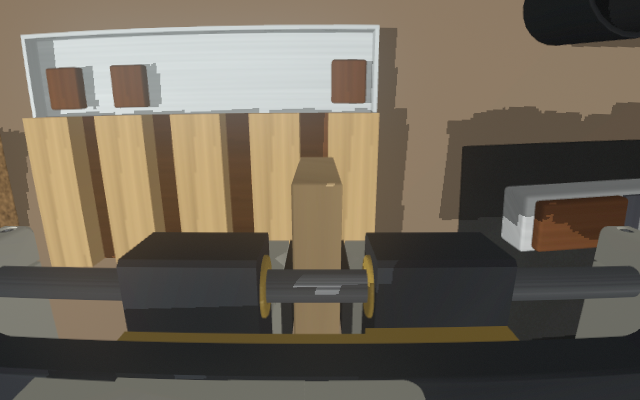

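Run:
```python
from h import *
w=capture("wrist")
save("w23c",cv2.resize(w["frame"][90:250,220:400],None,fx=4,fy=4,interpolation=cv2.INTER_CUBIC))
for n,X in [("slotD far L",(.548+.065,-.075+.0024+.0115,.03)),("R",(.548+.065,-.075+.0024-.0115,.03))]: print(n,proj(w,X).round(1))
```

```text
slotD far L [[299.4 112.7]]
R [[329.2 113.8]]
```

View pics/w23c.png

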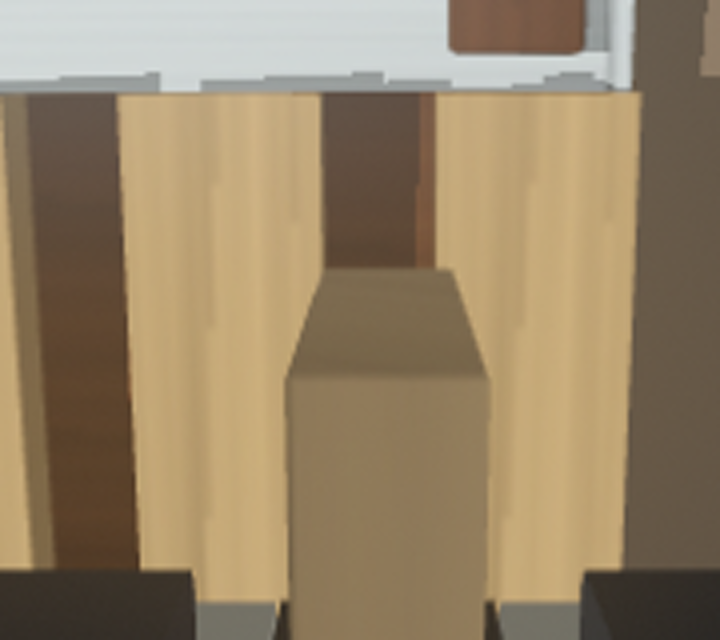

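```bash
python3 -m jog '{"rot":[[0,0,0],[0,0,0],[0,0,0],[0,0,0],[0,0,0],[0,0,0]],"dp":[[0.02,-0.0015,-0.002],[0.03,0,0],[0.02,0,0],[0.01,0,0],[0,0,0],[0,0,0]],"claw":[0.95,0.95,0.95,0.95,0.95,0.95]}'
python3 - <<'E'
from h import *
rel([.548,-.075,.0435],-87.9)
w=capture("wrist"); save("w24",cv2.resize(w["frame"][70:270,200:420],None,fx=3,fy=3))
E
```

```text
t: 34.45
ee_pos: [0.5492, -0.0747, 0.0771]
ee_rot: [0.013, 0.707, 0.013, -0.707]
contact_force: [-0.1, 0.6, -0.4]
finger_gap: 0.205
yaw -87.86 rot x 0.0006 shift after rot [0.0336 0.0002 0.0012] gap 0.205 t 34.45 p [ 0.5492 -0.0747  0.0771] F [-0.1  0.6 -0.4] tilt [-1.e+00  2.e-04 -8.e-04]
```

View pics/w24.png

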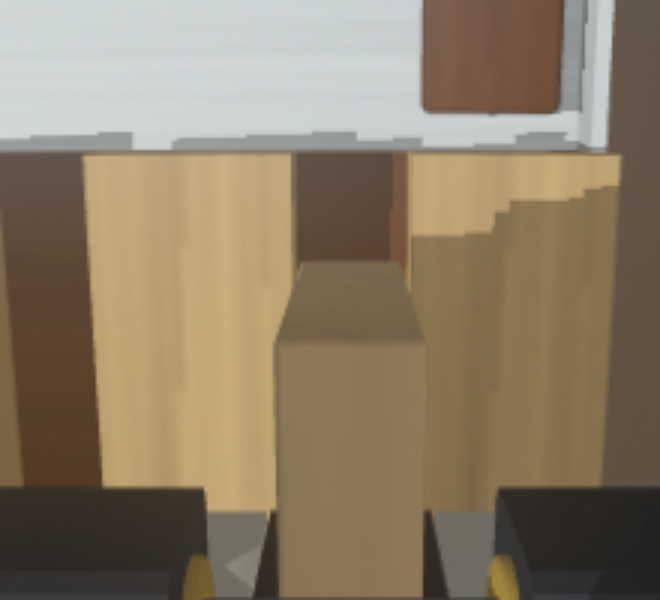

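```bash
python3 -m jog '{"rot":[[0,0,0],[0,0,0],[0,0,0],[0,0,0],[0,0,0],[0,0,0]],"dp":[[0.01,0,0],[0.01,0,0],[0.008,0,0],[0.003,0,0],[0,0,0],[0,0,0]],"claw":[0.95,0.95,0.95,0.95,0.95,0.95]}'
python3 - <<'E'
from h import *
rel([.548,-.075,.0435],-87.9)
E
```

```text
t: 35.1
ee_pos: [0.5487, -0.0753, 0.0453]
ee_rot: [-0.013, -0.707, -0.013, 0.707]
contact_force: [-0.0, 0.5, -1.8]
finger_gap: 0.203
yaw -87.93 rot x -0.0004 shift after rot [ 0.0018 -0.0003  0.0007] gap 0.203 t 35.1 p [ 0.5487 -0.0753  0.0453] F [-0.   0.5 -1.8] tilt [-1.e+00  1.e-04  1.e-04]
```

```bash
python3 -m jog '{"rot":[[0,0,0],[0,0,0],[0,0,0],[0,0,0],[0,0,0],[0,0,0]],"dp":[[0.0015,0,0],[0,0,0],[0,0,0],[0,0,0],[0,0,0],[0,0,0]],"claw":[0.95,0.95,0.6,0.55,0.5,0.5]}'
python3 - <<'E'
from h import *
rel([.548,-.075,.0435],-87.9)
E
python3 -m jog '{"rot":[[0,0,0],[0,0,0],[0,0,0],[0,0,0],[0,0,0],[0,0,0]],"dp":[[-0.02,0,0],[-0.03,0,0],[-0.04,0,0],[-0.03,0,0],[0,0,0],[0,0,0]],"claw":[0.5,0.5,0.5,0.5,0.5,0.5]}'
python3 - <<'E'
from h import *
rel([.537,.275,.16],-98.6)
w=capture("wrist"); save("w25",w["frame"])
E
```

```text
t: 35.7
ee_pos: [0.5487, -0.0752, 0.0439]
ee_rot: [0.013, 0.707, 0.013, -0.707]
contact_force: [0.1, 0.0, 0.4]
finger_gap: 0.476
yaw -87.92 rot x -0.0004 shift after rot [ 0.0004 -0.0002  0.0007] gap 0.476 t 35.7 p [ 0.5487 -0.0752  0.0439] F [0.1 0.  0.4] tilt [-1.e+00 -0.e+00 -2.e-04]
t: 36.3
ee_pos: [0.5488, -0.0751, 0.1645]
ee_rot: [0.013, 0.708, 0.013, -0.706]
contact_force: [-0.9, -0.8, -0.4]
finger_gap: 0.498
yaw -87.93 rot x 0.1862 shift after rot [ 0.0046 -0.3444  0.0641] gap 0.498 t 36.3 p [ 0.5488 -0.0751  0.1645] F [-0.9 -0.8 -0.4] tilt [-1.0e+00 -6.0e-04 -1.8e-03]
```

View pics/w25.png

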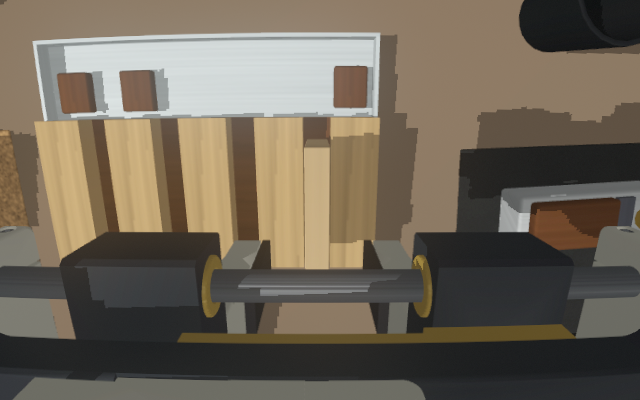

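```bash
python3 -m jog '{"rot":[[0,0,0],[0,0,0],[0,0,0],[0,0,0],[0,0,0],[0,0,0],[0,0,0],[0,0,0],[0.1,0,0],[0.088,0,0]],"dp":[[0,-0.03,0],[0,-0.045,0],[0,-0.045,0],[0,-0.045,0],[0,-0.045,0],[0,-0.045,0],[0,-0.045,0],[0,-0.045,0],[0,0,0],[0,0,0]],"claw":[0.4,0.4,0.4,0.4,0.4,0.4,0.4,0.4,0.4,0.4]}'
python3 -m jog '{"rot":[[0,0,0],[0,0,0]],"dp":[[0,0,0],[0,0,0]],"claw":[0.4,0.4]}'
python3 - <<'E'
from h import *
rel([.537,.2745,.036],-98.7)
w=capture("wrist"); save("w26",w["frame"])
save("w26c",cv2.resize(w["frame"][80:280,220:420],None,fx=3,fy=3,interpolation=cv2.INTER_CUBIC))
E
```

```text
t: 37.35
ee_pos: [0.535, 0.2706, 0.1615]
ee_rot: [0.053, -0.704, 0.055, 0.706]
contact_force: [1.5, -0.5, -0.8]
finger_gap: 0.599
t: 37.55
ee_pos: [0.5357, 0.2691, 0.1626]
ee_rot: [0.052, -0.705, 0.053, 0.706]
contact_force: [0.1, -0.6, -0.1]
finger_gap: 0.598
yaw -98.56 rot x 0.0025 shift after rot [ 0.1266 -0.0057 -0.0007] gap 0.598 t 37.55 p [0.5357 0.2691 0.1626] F [ 0.1 -0.6 -0.1] tilt [-1.      0.0015  0.0013]
```

View pics/w26.png

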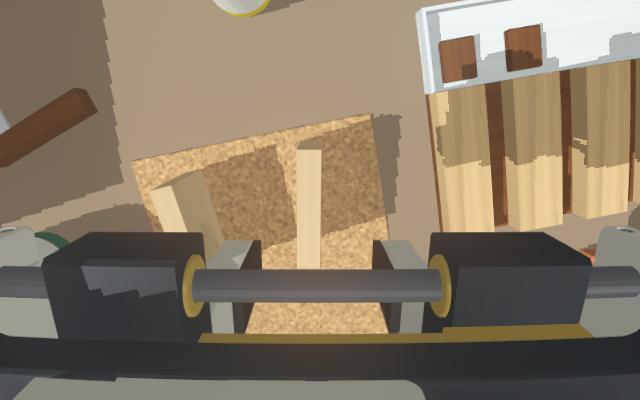

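```bash
python3 -m jog '{"rot":[[0,0,0],[0,0,0],[0,0,0],[0,0,0],[0,0,0],[0,0,0],[0,0,0]],"dp":[[0.02,-0.005,0],[0.03,0,0],[0.03,0,0],[0.03,0,0],[0.015,0,0],[0,0,0],[0,0,0]],"claw":[0.4,0.4,0.4,0.4,0.4,0.4,0.4]}' 25
python3 - <<'E'
from h import *
rel([.537,.2745,.036],-98.7)
E
python3 -m jog '{"rot":[[0,0,0],[0,0,0],[0,0,0],[0,0,0],[0,0,0],[0,0,0],[0,0,0]],"dp":[[0,0,0],[0,0,0],[0,0,0],[0,0,0],[0,0,0],[0,0,0],[0,0,0]],"claw":[0.6,0.8,0.95,0.95,0.95,0.95,0.95]}' 25
python3 -m jog '{"rot":[[0,0,0],[0,0,0],[0,0,0],[0,0,0],[0,0,0],[0,0,0]],"dp":[[-0.01,0,0],[-0.03,0,0],[-0.04,0,0],[-0.04,0,0],[0,0,0],[0,0,0]],"claw":[0.95,0.95,0.95,0.95,0.95,0.95]}'
python3 - <<'E'
from h import *
rel([.5437,.049,.155],-87.9)
w=capture("wrist"); save("w27",w["frame"])
E
```

```text
t: 38.3
ee_pos: [0.5372, 0.2743, 0.039]
ee_rot: [-0.053, 0.705, -0.053, -0.705]
contact_force: [-0.1, -0.1, -0.1]
finger_gap: 0.602
yaw -98.65 rot x 0.0008 shift after rot [ 0.003  -0.0002  0.0002] gap 0.602 t 38.3 p [0.5372 0.2743 0.039 ] F [-0.1 -0.1 -0.1] tilt [-1.e+00  4.e-04 -1.e-04]
t: 39.0
ee_pos: [0.537, 0.2746, 0.0391]
ee_rot: [-0.054, 0.705, -0.053, -0.705]
contact_force: [-0.8, -0.4, 4.1]
finger_gap: 0.207
t: 39.6
ee_pos: [0.5372, 0.2749, 0.1603]
ee_rot: [-0.055, 0.706, -0.053, -0.704]
contact_force: [-1.4, 0.6, -2.5]
finger_gap: 0.204
yaw -98.71 rot x -0.1887 shift after rot [0.0048 0.226  0.0018] gap 0.204 t 39.6 p [0.5372 0.2749 0.1603] F [-1.4  0.6 -2.5] tilt [-1.     -0.0025 -0.0015]
```

View pics/w27.png

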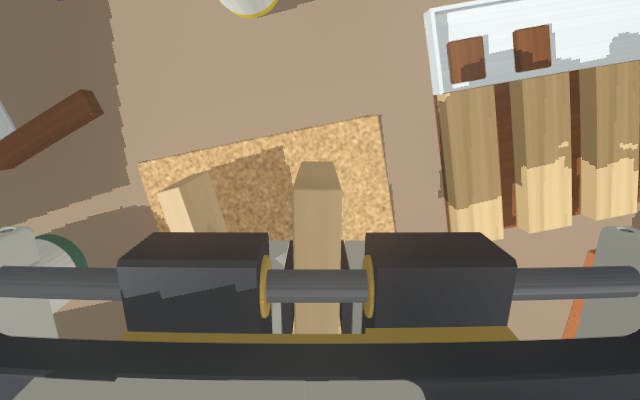

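```bash
python3 -m jog '{"rot":[[-0.1,0,0],[-0.089,0,0],[0,0,0],[0,0,0],[0,0,0],[0,0,0],[0,0,0],[0,0,0],[0,0,0],[0,0,0]],"dp":[[0,0,0],[0,0,0],[0,0.03,0],[0,0.045,0],[0,0.045,0],[0,0.045,0],[0,0.04,0],[0,0.021,0.002],[0,0,0],[0,0,0]],"claw":[0.95,0.95,0.95,0.95,0.95,0.95,0.95,0.95,0.95,0.95]}'
python3 - <<'E'
from h import *
rel([.5437,.049,.080],-87.9)
w=capture("wrist"); save("w28c",cv2.resize(w["frame"][70:270,200:420],None,fx=3,fy=3))
E
```

```text
t: 40.65
ee_pos: [0.5426, 0.0479, 0.1576]
ee_rot: [-0.013, -0.706, -0.012, 0.708]
contact_force: [-1.2, 0.4, -0.5]
finger_gap: 0.207
yaw -87.95 rot x -0.0009 shift after rot [ 0.0776 -0.0011 -0.0013] gap 0.207 t 40.65 p [0.5426 0.0479 0.1576] F [-1.2  0.4 -0.5] tilt [-1.0e+00  6.0e-04  2.1e-03]
```

View pics/w28c.png

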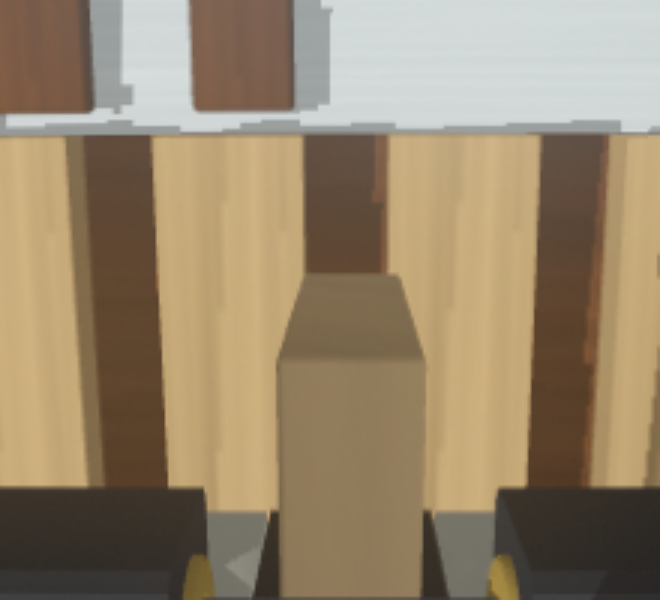

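```bash
python3 -m jog '{"rot":[[0,0,0],[0,0,0],[0,0,0],[0,0,0],[0,0,0],[0,0,0]],"dp":[[0.02,-0.001,-0.001],[0.03,0,0],[0.02,0,0],[0.01,0,0],[0,0,0],[0,0,0]],"claw":[0.95,0.95,0.95,0.95,0.95,0.95]}'
python3 - <<'E'
from h import *
rel([.5437,.049,.046],-87.9)
w=capture("wrist"); save("w29",cv2.resize(w["frame"][70:270,200:420],None,fx=3,fy=3))
E
```

```text
t: 41.3
ee_pos: [0.5448, 0.0502, 0.0793]
ee_rot: [0.014, 0.707, 0.013, -0.707]
contact_force: [0.4, -0.1, -0.3]
finger_gap: 0.203
yaw -87.81 rot x 0.0016 shift after rot [0.0333 0.0012 0.0012] gap 0.203 t 41.3 p [0.5448 0.0502 0.0793] F [ 0.4 -0.1 -0.3] tilt [-1.e+00  1.e-04 -5.e-04]
```

View pics/w29.png

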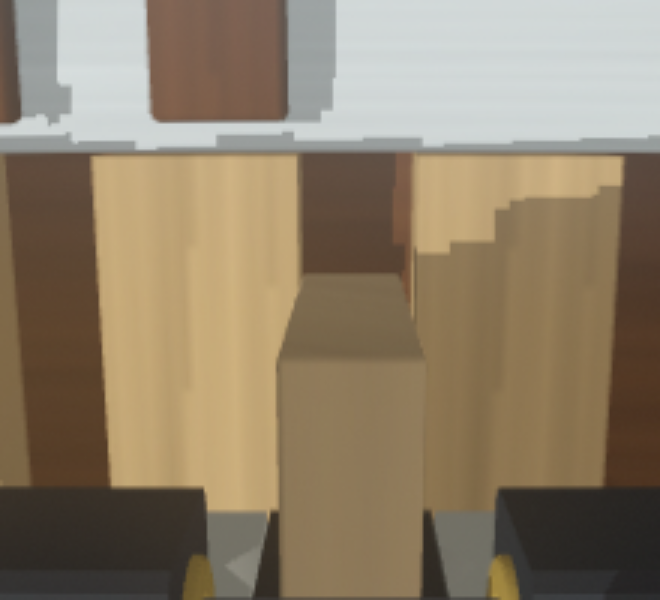

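```bash
python3 -m jog '{"rot":[[0,0,0],[0,0,0],[0,0,0],[0,0,0],[0,0,0],[0,0,0],[0,0,0]],"dp":[[0,0.0012,0.001],[0.01,0,0],[0.01,0,0],[0.008,0,0],[0.004,0,0],[0,0,0],[0,0,0]],"claw":[0.95,0.95,0.95,0.95,0.95,0.95,0.95]}'
python3 - <<'E'
from h import *
rel([.5437,.049,.046],-87.9)
E
```

```text
t: 42.05
ee_pos: [0.5432, 0.0483, 0.0464]
ee_rot: [-0.013, -0.707, -0.013, 0.707]
contact_force: [-0.6, 0.9, -1.1]
finger_gap: 0.207
yaw -87.87 rot x 0.0006 shift after rot [ 0.0004 -0.0007 -0.0005] gap 0.207 t 42.05 p [0.5432 0.0483 0.0464] F [-0.6  0.9 -1.1] tilt [-1.e+00  2.e-04  5.e-04]
```

```bash
python3 -m jog '{"rot":[[0,0,0],[0,0,0],[0,0,0],[0,0,0],[0,0,0],[0,0,0]],"dp":[[0,0,0],[0,0,0],[0,0,0],[0,0,0],[0,0,0],[0,0,0]],"claw":[0.95,0.8,0.6,0.5,0.5,0.5]}'
python3 -m jog '{"rot":[[0,0,0],[0,0,0],[0,0,0],[0,0,0],[0,0,0],[0,0,0]],"dp":[[-0.02,0,0],[-0.03,0,0],[-0.04,0,0],[-0.03,0,0],[0,0,0],[0,0,0]],"claw":[0.5,0.5,0.5,0.5,0.5,0.5]}'
python3 - <<'E'
from h import *
rel([.525,.3745,.165],-83.7)
w=capture("wrist"); save("w30",w["frame"])
E
```

```text
t: 42.65
ee_pos: [0.5434, 0.0484, 0.0469]
ee_rot: [0.013, 0.707, 0.013, -0.707]
contact_force: [0.0, -0.0, -0.5]
finger_gap: 0.478
t: 43.25
ee_pos: [0.5435, 0.0486, 0.1675]
ee_rot: [0.013, 0.708, 0.013, -0.706]
contact_force: [0.2, -0.7, -0.7]
finger_gap: 0.501
yaw -87.88 rot x -0.0729 shift after rot [ 0.0028 -0.326  -0.0174] gap 0.501 t 43.25 p [0.5435 0.0486 0.1675] F [ 0.2 -0.7 -0.7] tilt [-1.     -0.001  -0.0016]
```

View pics/w30.png

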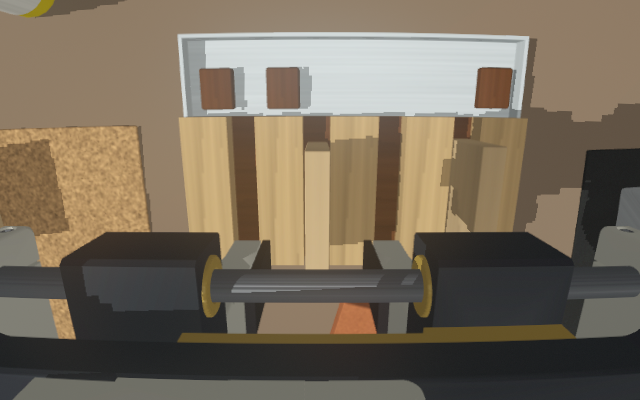

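```bash
python3 -m jog '{"rot":[[-0.073,0,0],[0,0,0],[0,0,0],[0,0,0],[0,0,0],[0,0,0],[0,0,0],[0,0,0],[0,0,0],[0,0,0]],"dp":[[0,0,0],[0,-0.03,-0.002],[0,-0.045,-0.002],[0,-0.045,-0.002],[0,-0.045,-0.002],[0,-0.045,-0.002],[0,-0.045,-0.002],[0,-0.045,-0.002],[0,-0.026,-0.003],[0,0,0]],"claw":[0.4,0.4,0.4,0.4,0.4,0.4,0.4,0.4,0.4,0.4]}'
python3 -m jog '{"rot":[[0,0,0],[0,0,0]],"dp":[[0,0,0],[0,0,0]],"claw":[0.4,0.4]}'
python3 - <<'E'
from h import *
rel([.525,.3745,.0365],-83.7)
w=capture("wrist"); save("w31",w["frame"])
s=capture("scene");save("s31",cv2.resize(s["frame"][90:270,220:460],None,fx=3,fy=3))
E
```

```text
t: 44.3
ee_pos: [0.5234, 0.377, 0.1642]
ee_rot: [-0.041, -0.705, -0.039, 0.707]
contact_force: [-0.9, -0.4, -0.9]
finger_gap: 0.599
t: 44.5
ee_pos: [0.524, 0.3731, 0.1657]
ee_rot: [-0.039, -0.706, -0.038, 0.707]
contact_force: [-0.7, 0.2, 0.2]
finger_gap: 0.599
yaw -83.72 rot x -0.0003 shift after rot [ 0.1292 -0.0014 -0.0013] gap 0.599 t 44.5 p [0.524  0.3731 0.1657] F [-0.7  0.2  0.2] tilt [-1.      0.0013  0.0015]
```

View pics/w31.png

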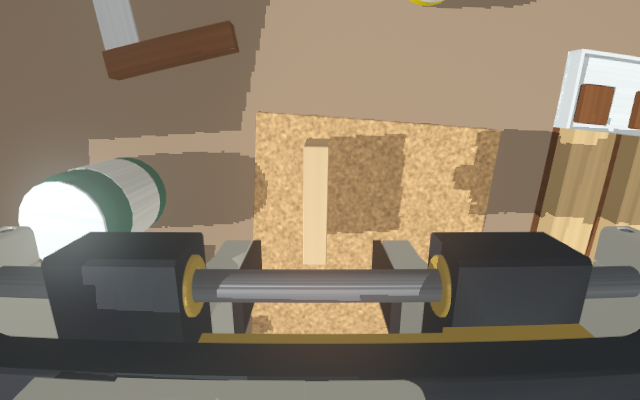

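View pics/s31.png

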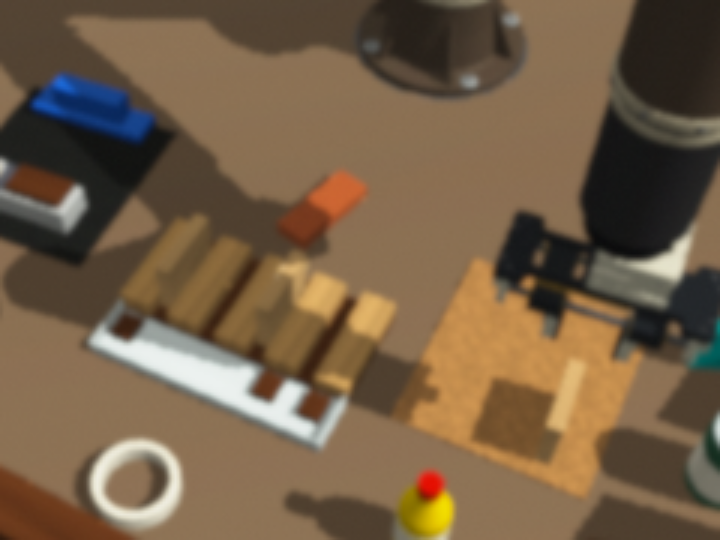

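```bash
python3 -m jog '{"rot":[[0,0,0],[0,0,0],[0,0,0],[0,0,0],[0,0,0],[0,0,0],[0,0,0]],"dp":[[0.02,-0.0005,-0.001],[0.03,0,0],[0.03,0,0],[0.03,0,0],[0.018,0,0],[0,0,0],[0,0,0]],"claw":[0.4,0.4,0.4,0.4,0.4,0.4,0.4]}' 25
python3 -m jog '{"rot":[[0,0,0],[0,0,0],[0,0,0],[0,0,0],[0,0,0],[0,0,0],[0,0,0]],"dp":[[0,0,0],[0,0,0],[0,0,0],[0,0,0],[0,0,0],[0,0,0],[0,0,0]],"claw":[0.6,0.8,0.95,0.95,0.95,0.95,0.95]}' 25
python3 -m jog '{"rot":[[0,0,0],[0,0,0],[0,0,0],[0,0,0],[0,0,0],[0,0,0]],"dp":[[-0.01,0,0],[-0.03,0,0],[-0.04,0,0],[-0.04,0,0],[0,0,0],[0,0,0]],"claw":[0.95,0.95,0.95,0.95,0.95,0.95]}'
python3 - <<'E'
from h import *
rel([.5412,.111,.158],-87.9)
w=capture("wrist"); save("w32",w["frame"])
E
```

```text
t: 45.3
ee_pos: [0.5258, 0.3744, 0.0394]
ee_rot: [0.039, 0.706, 0.039, -0.706]
contact_force: [0.9, -0.5, -1.1]
finger_gap: 0.599
t: 46.0
ee_pos: [0.5253, 0.375, 0.0391]
ee_rot: [0.039, 0.706, 0.039, -0.706]
contact_force: [-1.6, -0.4, 3.7]
finger_gap: 0.204
t: 46.6
ee_pos: [0.5255, 0.3753, 0.1604]
ee_rot: [0.038, 0.707, 0.04, -0.705]
contact_force: [-1.1, -1.1, -2.2]
finger_gap: 0.205
yaw -83.7 rot x 0.0734 shift after rot [ 0.0018  0.2647 -0.006 ] gap 0.205 t 46.6 p [0.5255 0.3753 0.1604] F [-1.1 -1.1 -2.2] tilt [-1.     -0.0022 -0.0017]
```

View pics/w32.png

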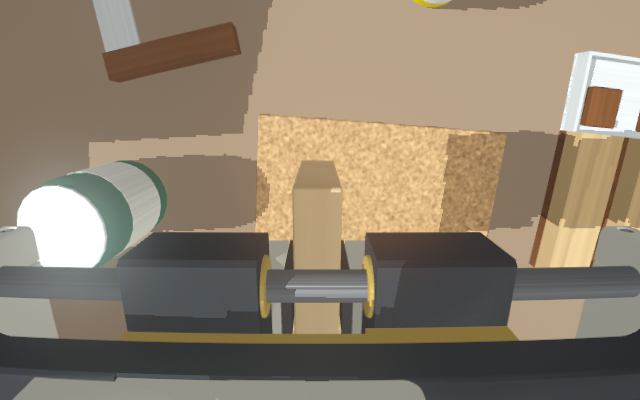

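```bash
python3 -m jog '{"rot":[[0.073,0,0],[0,0,0],[0,0,0],[0,0,0],[0,0,0],[0,0,0],[0,0,0],[0,0,0],[0,0,0],[0,0,0]],"dp":[[0,0,0],[0,0.03,0],[0,0.045,-0.001],[0,0.045,-0.001],[0,0.045,-0.001],[0,0.045,-0.001],[0,0.04,-0.001],[0,0.014,-0.001],[0,0,0],[0,0,0]],"claw":[0.95,0.95,0.95,0.95,0.95,0.95,0.95,0.95,0.95,0.95]}'
python3 -m jog '{"rot":[[0,0,0]],"dp":[[0,0,0]],"claw":[0.95]}'
python3 - <<'E'
from h import *
rel([.5412,.111,.080],-87.9)
w=capture("wrist"); save("w33c",cv2.resize(w["frame"][70:270,200:420],None,fx=3,fy=3))
E
```

```text
t: 47.65
ee_pos: [0.5409, 0.1112, 0.158]
ee_rot: [-0.013, -0.707, -0.013, 0.707]
contact_force: [1.0, 0.3, -0.3]
finger_gap: 0.203
t: 47.75
ee_pos: [0.541, 0.1121, 0.1582]
ee_rot: [-0.014, -0.707, -0.013, 0.707]
contact_force: [-0.1, -0.6, -1.1]
finger_gap: 0.205
yaw -87.83 rot x 0.0013 shift after rot [ 0.0782  0.0011 -0.0003] gap 0.205 t 47.75 p [0.541  0.1121 0.1582] F [-0.1 -0.6 -1.1] tilt [-1.e+00  3.e-04  8.e-04]
```

View pics/w33c.png

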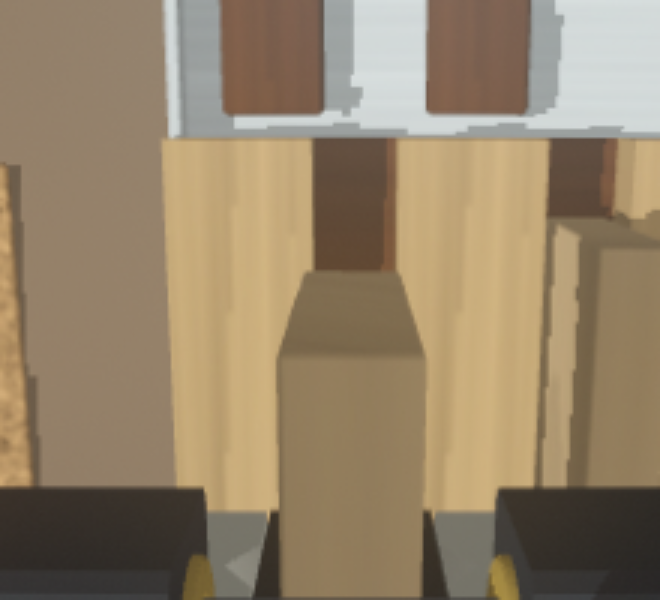

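```bash
python3 -m jog '{"rot":[[0,0,0],[0,0,0],[0,0,0],[0,0,0],[0,0,0],[0,0,0],[0,0,0]],"dp":[[0.02,0.0012,0],[0.03,0,0],[0.02,0,0],[0.01,0,0],[0,0,0],[0,0,0],[0,0,0]],"claw":[0.95,0.95,0.95,0.95,0.95,0.95,0.95]}'
python3 - <<'E'
from h import *
rel([.5412,.111,.046],-87.9)
w=capture("wrist"); save("w34",cv2.resize(w["frame"][70:270,200:420],None,fx=3,fy=3))
E
```

```text
t: 48.5
ee_pos: [0.542, 0.1107, 0.08]
ee_rot: [0.013, 0.708, 0.014, -0.706]
contact_force: [-0.5, -0.9, 0.1]
finger_gap: 0.207
yaw -87.84 rot x 0.001 shift after rot [ 0.034  -0.0003  0.0008] gap 0.207 t 48.5 p [0.542  0.1107 0.08  ] F [-0.5 -0.9  0.1] tilt [-1.0e+00 -8.0e-04 -1.9e-03]
```

View pics/w34.png

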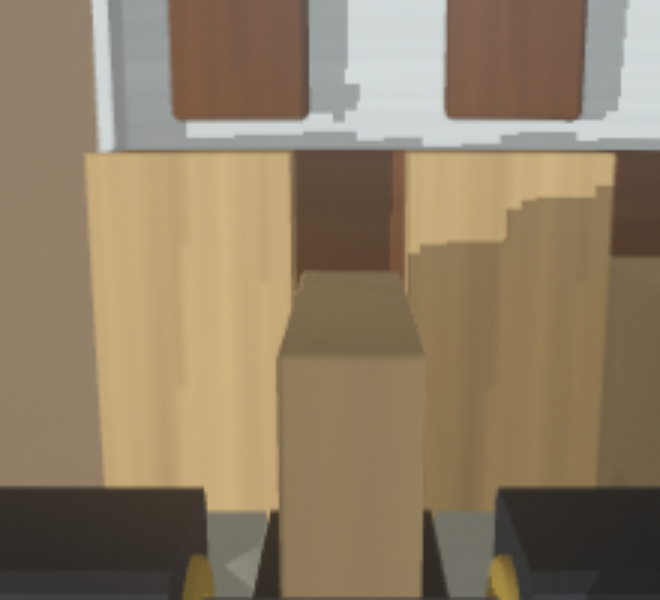

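```bash
python3 -m jog '{"rot":[[0,0,0],[0,0,0],[0,0,0],[0,0,0],[0,0,0],[0,0,0]],"dp":[[0.01,0,0],[0.01,0,0],[0.008,0,0],[0.004,0,0],[0.001,0,0],[0,0,0]],"claw":[0.95,0.95,0.95,0.95,0.95,0.95]}'
python3 - <<'E'
from h import *
rel([.5412,.111,.046],-87.9)
E
```

```text
t: 49.15
ee_pos: [0.5407, 0.1097, 0.0458]
ee_rot: [-0.014, -0.707, -0.013, 0.707]
contact_force: [-3.7, -1.2, 5.8]
finger_gap: 0.204
yaw -87.86 rot x 0.0008 shift after rot [-0.0002 -0.0013 -0.0005] gap 0.204 t 49.15 p [0.5407 0.1097 0.0458] F [-3.7 -1.2  5.8] tilt [-1.0e+00  9.0e-04  1.1e-03]
```

Touching the floor; release and retreat.

```bash
python3 -m jog '{"rot":[[0,0,0],[0,0,0],[0,0,0],[0,0,0],[0,0,0],[0,0,0]],"dp":[[0,0,0],[0,0,0],[0,0,0],[0,0,0],[0,0,0],[0,0,0]],"claw":[0.95,0.8,0.6,0.5,0.5,0.5]}'
python3 -m jog '{"rot":[[0,0,0],[0,0,0],[0,0,0],[0,0,0],[0,0,0],[0,0,0],[0,0,0],[0,0,0]],"dp":[[-0.02,0,0],[-0.03,0,0],[-0.04,0,0],[-0.05,0,0.02],[-0.03,0,0.03],[0,0.03,0.04],[0,0.03,0],[0,0,0]],"claw":[0.5,0.5,0.5,0.5,0.5,0.5,0.5,0.5]}'
python3 -m jog '{"rot":[[0,0,0],[0,0,0]],"dp":[[0,0,0],[0,0,0]],"claw":[0.5,0.5]}'
python3 - <<'E'
from h import *
w=capture("wrist"); save("w35",w["frame"])
s=capture("scene");save("s35",cv2.resize(s["frame"][90:290,130:397],None,fx=3,fy=3))
for k,P,x0 in[("scraper",SCR,(.375,-.33,.11)),("plane",PLANE,(.539,-.317,-1.49))]:
  for c in(s,w):
    for d in spotter.regions_of(c,k)[:1]: print(k,d["conf"],np.round(d["box"]),[np.round(v,4) for v in fit([(c,d["mask"])],P,x0,.003)])
for d in spotter.regions_of(w,"panel0"):
    b=d["box"]; X=atz(w,b[:2],.06)[0]
    print(np.round(b),d["conf"].__round__(2),[np.round(v,4) for v in fit([(w,d["mask"])],PANEL,(X[0],X[1],.037),.01)])
rel([.4,0,.3])
E
```

```text
t: 49.75
ee_pos: [0.5412, 0.1101, 0.0457]
ee_rot: [-0.013, -0.707, -0.013, 0.707]
contact_force: [-0.7, -0.4, -0.2]
finger_gap: 0.478
t: 50.55
ee_pos: [0.4538, 0.0449, 0.213]
ee_rot: [0.013, 0.708, 0.013, -0.706]
contact_force: [-0.1, 0.3, -0.8]
finger_gap: 0.501
t: 50.75
ee_pos: [0.4552, 0.0472, 0.2122]
ee_rot: [0.013, 0.707, 0.013, -0.707]
contact_force: [0.6, -0.1, -0.5]
finger_gap: 0.501
scraper 0.85 [252. 127.  36.  25.] [array([ 0.3777, -0.331 ,  0.0893]), np.float64(0.0929)]
scraper 0.82 [584. 257.  24.  21.] [array([ 0.3732, -0.3326, -0.2338]), np.float64(0.8621)]
plane 0.63 [231. 157.  40.  25.] [array([ 0.5368, -0.3129, -1.4312]), np.float64(0.0739)]
plane 0.71 [619. 121.  42.  49.] [array([ 0.5392, -0.3208, -1.4707]), np.float64(0.035)]
[468.  84.  51. 120.] 0.98 [array([ 0.5498, -0.075 ,  0.0279]), np.float64(0.0905)]
[247.  89.  44. 120.] 0.77 [array([0.5396, 0.1099, 0.0321]), np.float64(0.0588)]
[320.  84.  19. 116.] 0.58 [array([0.5415, 0.0484, 0.0322]), np.float64(0.0194)]
yaw -87.85 rot x 0 shift after rot [-0.088   0.045   0.0567] gap 0.501 t 51.1 p [0.4549 0.0471 0.212 ] F [0.6 0.5 0. ] tilt [-1.e+00  3.e-04  6.e-04]
```

View pics/w35.png

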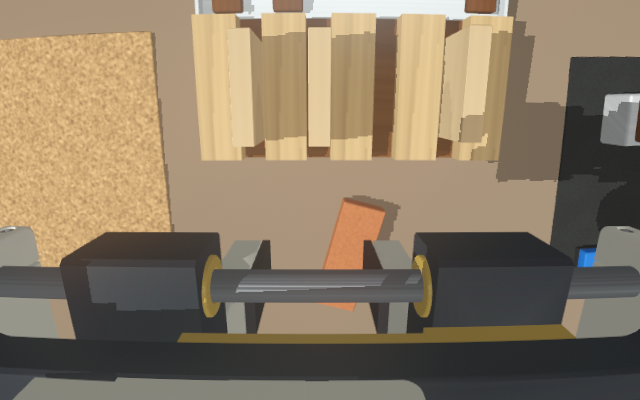

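View pics/s35.png

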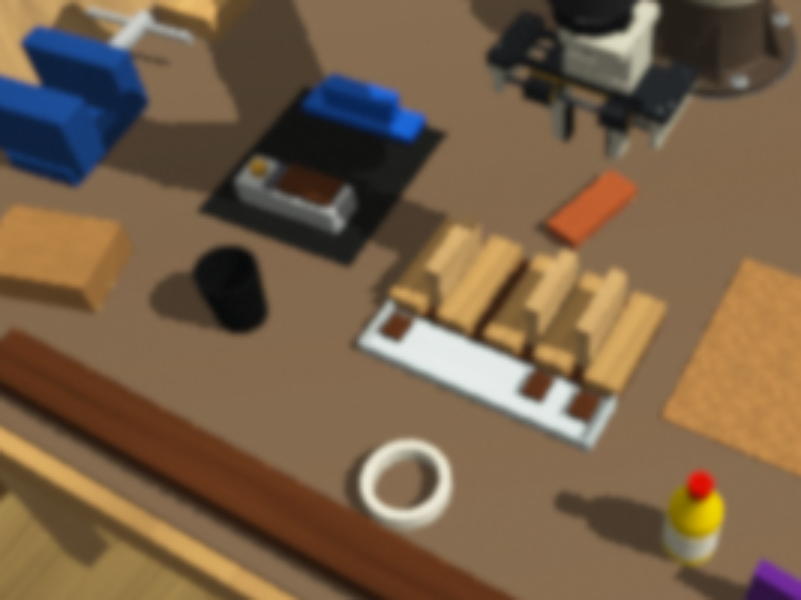

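Run:
```python
from h import *
w=capture("wrist"); im=w["frame"].copy()
for x,y in [(.5495,-.0755),(.5405,.1098),(.5425,.0485)]:
    p=proj(w,place(PANEL[0],x,y,.037,.010)); q=p.reshape(2,2,2,2)
    for i in range(8):
        for j in range(i):
            if bin(i^j).count("1")==1: cv2.line(im,tuple(np.int32(p[i]*16)),tuple(np.int32(p[j]*16)),(255,0,0),1,cv2.LINE_AA,4)
save("w36",cv2.resize(im[0:190,180:520],None,fx=2.3,fy=2.3))
```

```text
(no output)
```

View pics/w36.png

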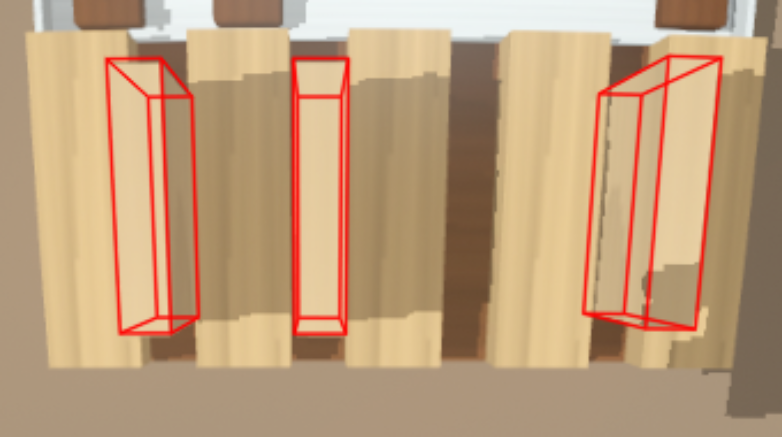

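Run:
```python
from h import *
t=capture("top"); save("tend",t["frame"]); 
for k in["glue","cup","tape","stone","square","oilcan"]:
    for d in spotter.search_frame(t,k)[:1]: print(k,d["conf"],np.round(d["box"]))
arm.job_done()
```

```text
glue 0.65 [234. 156.  24.  26.]
cup 0.93 [444. 165.  34.  33.]
tape 0.61 [336. 137.  29.  32.]
stone 0.8 [338. 289.  26.  44.]
square 0.7 [160. 172.  47.  58.]
oilcan 0.81 [134. 233.  40.  32.]
the job is handed in; nothing more can be done
```

I did the whole job in order and handed it in after about 51 s of robot time. The interface gives no verdict, so success rests on my last checks.

1. **Plane:** I lifted it off the board and laid it flat on the mat.
2. **Chips:** three chips were on the board. Two sweeps with the scraper pushed them into the gutter, and they lie flat there. The fingers stayed above them.
3. **Scraper:** I put it back flat on the mat. It was then found about 45 mm aside, apparently the announced knock. It is still flat on the mat, with its middle about 25 mm inside the limit, so I left it.
4. **Panels:** the three plywood panels stand in three slots of their own, at y = +93, +31 and -93 mm. I left the purple and turquoise look-alikes alone.

**Last checks:**
- Drawn outlines of upright panels standing on the slot floors matched the final wrist picture for all three panels.
- Their fitted positions are within about 5 mm of the slot middles along x and about 1 mm across.
- In the top view the bystanders are within a few pixels (under about 10 mm) of where they started.
- The gripper is clear of everything.

**Where checks disagreed or fell short:**
- Two of the height measurements were poor. The plane knob triangulated at 119 mm against about 80 mm expected, and the panel fits with height left free came out 8 to 22 mm low. I relied on the text's heights there, on the gap and force readings while gripping, and on one panel top that triangulated at 74 mm (73 expected).
- In the final wrist picture the scraper was mostly hidden, so its fit there was useless. Its position comes from the scene camera and an earlier wrist picture.

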